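Prise open the spares case and scoop guide rollers into it

TASK

Holding the double-ended tool by its orange grip, use its thin blade to prise the green case's cover up until it stands fully open, then lay the tool on the grey mat and let go. Take it again by the black grip, scoop rollers out of the blue bin with its pan and tip at least three of them into the case, spilling none outside the bin and the case. Finally lay the tool flat on the mat, pan upwards, with the cover still open; do not touch the rollers or the cover with the gripper's fingers and leave the other things on the bench alone.

Things in the scene. Friction and masses are not known exactly. Their poses are not given: they have to be found in the camera images.
- tool: double-ended steel hand tool, 270 mm long, 160 g, lying on the mat on its pan and its blade. Origin: on the plane it lies on, under the middle of the handle; +x towards the scoop pan, z up. Handle: straight bar along x, its centre line 36 mm above the origin, two square grips 16 x 16 mm in section: orange from x -59 to -13 mm (blade side), black from x 13 to 59 mm (pan side). Both ends are cranked down to the plane of the origin.
- tool_mid (a point): middle of the tool's handle, on its centre line, half-way between the two grips (36 mm above the tool's underside); same axes as the tool
- blade_tip (a point): middle of the end of the thin blade: blade 24 mm wide, 2.5 mm thick, x -130 to -78 mm in the tool's frame, its underside at the tool's z 0; point at half its thickness; same axes as the tool (the blade points to -x)
- pan_in (a point): middle of the space in the scoop pan, 10 mm above its inner floor, at x 109 mm, z 12 mm in the tool's frame: pan floor 2 mm thick, x 78 to 140 mm in the tool's frame, open front lip at x 140 mm, inside width 58 mm, outside 63 mm, side walls 22 mm high (ending 8 mm before the lip), rear wall 26 mm high; same axes as the tool
- mat: grey rubber mat, 170 x 320 x 3 mm, fixed; origin at the centre of its underside, its long side along its y
- bin: blue open bin of rollers, fixed; outside 200 (x) x 84 (y) mm, walls and floor 4 mm; origin at the centre of its underside; near wall (-x side, towards the robot) 26 mm high, side walls 44 mm, far wall (+x) 50 mm. Its floor is flat up to x 66 mm and then slopes up at 45 degrees to the far wall (30 mm higher at x 96 mm). The rollers start on the flat floor, at x 0 to 65 mm; the near part is free
- case: green spares case, fixed, empty; outside 110 (x) x 110 (y) x 50 mm high, walls 4 mm, floor 4 mm; origin at the centre of its underside. A ledge 14 mm deep and 70 mm wide stands out of its front (-x) face, its top 40 mm above the bench; under the cover's steel lip a gap of 10.5 mm is open to the front for the blade
- case_in (a point): middle of the space in the case, 20 mm above the case's origin; axes of the case
- cover_hinge (a point): middle of the cover's hinge line, on the case's far (+x) top edge, 50.5 mm above the bench; the hinge runs along the case's y; axes of the case
- cover_lip (a point): underside of the cover's steel lip: lip 60 mm wide (y), 4 mm thick, standing 15.5 mm out in front of the case's front face; this point is 7 mm behind the lip's front edge and 118.5 mm from the hinge line, in the plane of the cover's underside; axes turn with the cover
- cover (a joint): angle of the case's cover in rad: 0 closed (it starts at 0 to 0.05), pi/2 standing upright, stop at 1.8 leaning back. Stiff hinge (about 0.25 N m, some 3 N at the lip): it stays where it is left; cover 120 g
- roller0_c (a point): centre of white barrel-shaped guide roller 0: 19 mm across, 15 mm long along its z, slippery nylon, 12 g; starts standing on end on the bin's floor
- roller1_c (a point): centre of white barrel-shaped guide roller 1: 19 mm across, 15 mm long along its z, slippery nylon, 12 g; starts standing on end on the bin's floor
- roller2_c (a point): centre of white barrel-shaped guide roller 2: 19 mm across, 15 mm long along its z, slippery nylon, 12 g; starts standing on end on the bin's floor
- roller3_c (a point): centre of white barrel-shaped guide roller 3: 19 mm across, 15 mm long along its z, slippery nylon, 12 g; starts standing on end on the bin's floor
- roller4_c (a point): centre of white barrel-shaped guide roller 4: 19 mm across, 15 mm long along its z, slippery nylon, 12 g; starts standing on end on the bin's floor
- roller5_c (a point): centre of white barrel-shaped guide roller 5: 19 mm across, 15 mm long along its z, slippery nylon, 12 g; starts standing on end on the bin's floor
- tape_roll: yellow tape roll, 60 mm across, 19 mm high; bystander, origin under its centre
- film_core: black film core disc, 50 mm across, 16 mm high; bystander, origin under its centre
- ink_jar: amber jar, 48 mm across, 65 mm high; bystander, origin under its centre
- film_tin: round aluminium film tin, 70 mm across, 35 mm high; bystander, origin under its centre
- loupe: dark steel loupe, 40 mm across, 42 mm high; bystander, origin under its centre
There are look-alikes about, which are no part of the job. Of the things shaped like the bin, the blue one is meant.

How it is judged:
On the way, in this order (a step that is already met when the one before it is completed fails the run):
1. the tool's blade, held by the orange grip, lifts the cover (contact force between tool and cover above 0.3 N and value of joint cover above 0.15 rad and contact force between the fingers and tool above 1 N and x of the grasp point in the frame of tool between -0.065 and -0.007 m), for 0.05 s.
2. the cover stands open (more than 1.25 rad) (value of joint cover above 1.25 rad), for 0.2 s.
3. the tool lies flat on the mat, released (x of tool_mid in the frame of mat between -0.085 and 0.085 m and y of tool_mid in the frame of mat between -0.12 and 0.12 m and z of tool_mid in the frame of mat between 0.03 and 0.046 m and angle between tool's own z axis and vertical below 0.12 rad and contact force between the fingers and tool below 0.05 N and linear speed of tool below 0.03 m/s), for 0.1 s.
4. at least three rollers are lifted clear of the bin floor in the pan, the tool held by the black grip (contact force between the fingers and tool above 1 N and x of the grasp point in the frame of tool between 0.007 and 0.065 m and height (world z) of pan_in above 0.075 m and (distance between each of roller0_c, roller1_c, roller2_c and pan_in below 0.042 m or distance between each of roller0_c, roller1_c, roller3_c and pan_in below 0.042 m or distance between each of roller0_c, roller1_c, roller4_c and pan_in below 0.042 m or distance between each of roller0_c, roller1_c, roller5_c and pan_in below 0.042 m or distance between each of roller0_c, roller2_c, roller3_c and pan_in below 0.042 m or distance between each of roller0_c, roller2_c, roller4_c and pan_in below 0.042 m or distance between each of roller0_c, roller2_c, roller5_c and pan_in below 0.042 m or distance between each of roller0_c, roller3_c, roller4_c and pan_in below 0.042 m or distance between each of roller0_c, roller3_c, roller5_c and pan_in below 0.042 m or distance between each of roller0_c, roller4_c, roller5_c and pan_in below 0.042 m or distance between each of roller1_c, roller2_c, roller3_c and pan_in below 0.042 m or distance between each of roller1_c, roller2_c, roller4_c and pan_in below 0.042 m or distance between each of roller1_c, roller2_c, roller5_c and pan_in below 0.042 m or distance between each of roller1_c, roller3_c, roller4_c and pan_in below 0.042 m or distance between each of roller1_c, roller3_c, roller5_c and pan_in below 0.042 m or distance between each of roller1_c, roller4_c, roller5_c and pan_in below 0.042 m or distance between each of roller2_c, roller3_c, roller4_c and pan_in below 0.042 m or distance between each of roller2_c, roller3_c, roller5_c and pan_in below 0.042 m or distance between each of roller2_c, roller4_c, roller5_c and pan_in below 0.042 m or distance between each of roller3_c, roller4_c, roller5_c and pan_in below 0.042 m)), for 0.2 s.
5. at least three rollers are in the case ((distance between each of roller0_c, roller1_c, roller2_c and case_in below 0.062 m or distance between each of roller0_c, roller1_c, roller3_c and case_in below 0.062 m or distance between each of roller0_c, roller1_c, roller4_c and case_in below 0.062 m or distance between each of roller0_c, roller1_c, roller5_c and case_in below 0.062 m or distance between each of roller0_c, roller2_c, roller3_c and case_in below 0.062 m or distance between each of roller0_c, roller2_c, roller4_c and case_in below 0.062 m or distance between each of roller0_c, roller2_c, roller5_c and case_in below 0.062 m or distance between each of roller0_c, roller3_c, roller4_c and case_in below 0.062 m or distance between each of roller0_c, roller3_c, roller5_c and case_in below 0.062 m or distance between each of roller0_c, roller4_c, roller5_c and case_in below 0.062 m or distance between each of roller1_c, roller2_c, roller3_c and case_in below 0.062 m or distance between each of roller1_c, roller2_c, roller4_c and case_in below 0.062 m or distance between each of roller1_c, roller2_c, roller5_c and case_in below 0.062 m or distance between each of roller1_c, roller3_c, roller4_c and case_in below 0.062 m or distance between each of roller1_c, roller3_c, roller5_c and case_in below 0.062 m or distance between each of roller1_c, roller4_c, roller5_c and case_in below 0.062 m or distance between each of roller2_c, roller3_c, roller4_c and case_in below 0.062 m or distance between each of roller2_c, roller3_c, roller5_c and case_in below 0.062 m or distance between each of roller2_c, roller4_c, roller5_c and case_in below 0.062 m or distance between each of roller3_c, roller4_c, roller5_c and case_in below 0.062 m)), for 0.2 s.
At the end, for the whole second after the job is handed in: At least three rollers lie at rest in the case and the rest in the bin or the case; the cover stands at more than 1.25 rad; the tool lies on the mat with the middle of its handle over the mat (within 85 x 120 mm of its centre), pan upwards, within 0.12 rad of flat, released and at rest (all of step 3 and (distance between each of roller0_c, roller1_c, roller2_c and case_in below 0.062 m or distance between each of roller0_c, roller1_c, roller3_c and case_in below 0.062 m or distance between each of roller0_c, roller1_c, roller4_c and case_in below 0.062 m or distance between each of roller0_c, roller1_c, roller5_c and case_in below 0.062 m or distance between each of roller0_c, roller2_c, roller3_c and case_in below 0.062 m or distance between each of roller0_c, roller2_c, roller4_c and case_in below 0.062 m or distance between each of roller0_c, roller2_c, roller5_c and case_in below 0.062 m or distance between each of roller0_c, roller3_c, roller4_c and case_in below 0.062 m or distance between each of roller0_c, roller3_c, roller5_c and case_in below 0.062 m or distance between each of roller0_c, roller4_c, roller5_c and case_in below 0.062 m or distance between each of roller1_c, roller2_c, roller3_c and case_in below 0.062 m or distance between each of roller1_c, roller2_c, roller4_c and case_in below 0.062 m or distance between each of roller1_c, roller2_c, roller5_c and case_in below 0.062 m or distance between each of roller1_c, roller3_c, roller4_c and case_in below 0.062 m or distance between each of roller1_c, roller3_c, roller5_c and case_in below 0.062 m or distance between each of roller1_c, roller4_c, roller5_c and case_in below 0.062 m or distance between each of roller2_c, roller3_c, roller4_c and case_in below 0.062 m or distance between each of roller2_c, roller3_c, roller5_c and case_in below 0.062 m or distance between each of roller2_c, roller4_c, roller5_c and case_in below 0.062 m or distance between each of roller3_c, roller4_c, roller5_c and case_in below 0.062 m) and (distance between roller0_c and case_in below 0.062 m or (x of roller0_c in the frame of bin between -0.098 and 0.098 m and y of roller0_c in the frame of bin between -0.04 and 0.04 m)) and (distance between roller1_c and case_in below 0.062 m or (x of roller1_c in the frame of bin between -0.098 and 0.098 m and y of roller1_c in the frame of bin between -0.04 and 0.04 m)) and (distance between roller2_c and case_in below 0.062 m or (x of roller2_c in the frame of bin between -0.098 and 0.098 m and y of roller2_c in the frame of bin between -0.04 and 0.04 m)) and (distance between roller3_c and case_in below 0.062 m or (x of roller3_c in the frame of bin between -0.098 and 0.098 m and y of roller3_c in the frame of bin between -0.04 and 0.04 m)) and (distance between roller4_c and case_in below 0.062 m or (x of roller4_c in the frame of bin between -0.098 and 0.098 m and y of roller4_c in the frame of bin between -0.04 and 0.04 m)) and (distance between roller5_c and case_in below 0.062 m or (x of roller5_c in the frame of bin between -0.098 and 0.098 m and y of roller5_c in the frame of bin between -0.04 and 0.04 m)) and linear speed of each of roller0, roller1, roller2, roller3, roller4, roller5 below 0.03 m/s and value of joint cover above 1.25 rad); the robot touches nothing.
It fails at once if the fingers touch a roller (contact force between the fingers and roller0 above 0.5 N or contact force between the fingers and roller1 above 0.5 N or contact force between the fingers and roller2 above 0.5 N or contact force between the fingers and roller3 above 0.5 N or contact force between the fingers and roller4 above 0.5 N or contact force between the fingers and roller5 above 0.5 N).
It fails at once if the fingers touch the cover (contact force between the fingers and cover above 0.5 N).
It fails at once if a bystander (tape roll, film core, jar, film tin, loupe) is moved more than 30 mm or tipped over ((distance of tape_roll from where it was at the start of the episode above 0.03 m or angle between tape_roll's own z axis and vertical above 0.5 rad) or (distance of film_core from where it was at the start of the episode above 0.03 m or angle between film_core's own z axis and vertical above 0.5 rad) or (distance of ink_jar from where it was at the start of the episode above 0.03 m or angle between ink_jar's own z axis and vertical above 0.5 rad) or (distance of film_tin from where it was at the start of the episode above 0.03 m or angle between film_tin's own z axis and vertical above 0.5 rad) or (distance of loupe from where it was at the start of the episode above 0.03 m or angle between loupe's own z axis and vertical above 0.5 rad)).
It also fails if it takes over 72 s, if anything falls off the work surface, if the arm or the gripper's body presses on something with over 40 N, if the wrist force passes 120 N, or if a joint passes its speed limit or range.

ROBOT

A 6-joint arm with a two-finger parallel gripper is mounted at the origin on the work surface. World frame = base frame: x ahead of the robot, y to its left, z up, the work surface at z = 0. Lengths are in m, angles in rad, forces in N, time in s.
With the tool pointing down it reaches from about 0.4 to 0.925 m from the base axis. Payload 3.4 kg.
Tool frame: the origin (TCP) lies at the very end of the fingers, on their centre line; the grasp point (between the pads) lies 19 mm behind it; z points along the fingers, y is the direction in which the jaws open and shut (so a half turn about z gives the same grasp; the last joint's range is limited). The gripper opens to 85 mm and grips with 20 to 120 N. Pads are 22 mm wide; open, the fingers measure 114 mm over their backs; the gripper's body (76 mm by 85 mm) begins 54 mm behind the grasp point. The pads swing forward as they close: fully open they stand 13 mm farther back than shut.
Start: joints at [-1.218, 0.307, 1.506, -0, 1.328, -0.073], TCP at [0.237, -0.524, 0.231] pointing down, gripper open.
Joint ranges: [-3.12, 3.12], [-1.05, 2.28], [0.14, 2.33], [-1.42, 4.57], [0.1, 2.73], [-2.68, 2.68]. Speed limits (rad/s): [2.57, 2.57, 3.14, 3.14, 3.14, 3.14].

INTERFACE

Orientations are given as a unit quaternion [w, x, y, z].
In Python, from bench import r gives the robot as it stands. The module is installed in compiled form; this text tells all that it offers.
- The arm moves only by the tool arm_command, never from a script. Its argument "steps" is a list of rows, each a list of 2 entries, a list of its own where there are three numbers: the shift along the tool's x, y, z in m, then the turn, a rotation vector about the tool's x, y, z in degrees. In form: [[[dx, dy, dz], [wx, wy, wz]], ...]. A call has exactly 5 rows; each row shifts and turns the commanded pose from where the row before left it, along the tool's axes as they then stand; what a row does not reach is not made up. A row lasts 1/12 s, in which the tool goes at most 41.7 mm and 7.16 degrees, less where a joint would pass 70% of its speed; a pose out of reach is approached as far as the arm can. A call with a gripper value outside its range is refused whole. "claw" is the closure, from 0 (fully open) to 1 (shut), set as the call begins (left out, the last holds). The fingers move at their own pace and stop on an object; "force" is the grip in N (left out, the last holds). Time passes only in rows, so rows that do not move let the fingers close, or fill a call up. It gives the time, the measured TCP pose, the force and the opening at its end, in the units of the state.
- r.get_obs(): the state, without advancing time (a new reading comes with each control period).
- r.read_camera(name): name is "scene" or "top" or "wrist"; returns the picture (400x640x3 uint8, red, green, blue); there is no depth.
- r.camera_model(name): a dict with "vertical_fov" (degrees; the focal length in pixels is half the picture's height over the tangent of half this angle, whatever the lens; pixels are square), "cx", "cy" (the principal point, pixels), "position" and "attitude" of the camera in the world. Camera axes: x right, y up, looking along -z (the intrinsics and any distortion apply to the point x, -y, -z); pixel columns grow to the right and rows downward; lengths in m; the calibration is good to about 2 mm. A picture is of the moment at which its call begins: read the wrist's pose just before it. camera_model takes no time and is no camera call; for the wrist camera it gives the pose at the moment of the call.
- r.finish_job(): hands the job in, once; it reports no verdict.
The state is a dict: "t": time; "joints": joint angles; "joint_vel": joint speeds; "tau": joint torques, N m; "position": TCP position; "tool_rot": TCP orientation; "force": force on the tool from outside, world axes, zero at the start; "wrist_torque": the same for the moment, N m; "opening": finger opening in m.
Only numpy, scipy, OpenCV 4.12 (cv2) and the standard library are available. Lean on these libraries where they do the work, as an engineer would, in place of code of your own. Each camera call takes 0.05 s, during which the arm holds its last target. There are 200 camera calls.

## Working session

There is one attempt and no reset: what is moved stays moved. The work goes in short steps, Python scripts to look and compute and a tool call to move; the robot and the scene stay as the last step left them, time stands still between calls to the robot, and variables do not carry over. Pictures are saved under pics/ and viewed, about 8 in all and at most 12, crops included, and the job is handed in when it is done.

Besides the shell and the picture viewer there is one more tool, called after "Call:" as name(argument=value, ...), one argument or row to a line, values as JSON. arm_command: Moves the arm, as the interface text tells. Its arguments: {"type":"object","properties":{"steps":{"type":"array","items":{"type":"array"}},"claw":{"type":"number"},"force":{"type":"number"}},"required":["steps"]}

```bash
mkdir -p pics; cat > h.py <<'E'
import numpy as np, cv2
from scipy.spatial.transform import Rotation as R
from bench import r
np.set_printoptions(precision=4,suppress=True)
def grab(n,f):
    m=r.camera_model(n); im=r.read_camera(n); cv2.imwrite('pics/'+f,im[:,:,::-1]); return im,m
E
python3 - <<'E'
from h import *
o=r.get_obs();print(o)
for n in('scene','top','wrist'):
    im,m=grab(n,n+'0.png');print(n,m)
a=cv2.imread('pics/scene0.png');b=cv2.imread('pics/top0.png')
E
```

```text
{'t': 0.0, 'joints': array([-1.2185,  0.3076,  1.5077, -0.    ,  1.3284, -0.0735]), 'joint_vel': array([-0.0008,  0.0007,  0.    , -0.0017,  0.0003,  0.0007]), 'tau': array([  0.002 , -45.7557, -25.1915,   0.0001,   0.0133,   0.    ]), 'position': array([ 0.2372, -0.523 ,  0.2304]), 'tool_rot': array([-0.001 ,  0.9774,  0.2113, -0.0001]), 'force': array([ 0.9591,  0.5052, -0.6864]), 'wrist_torque': array([ 0.0017,  0.0157, -0.0039]), 'opening': 0.08534571377462878}
scene {'vertical_fov': 57.956957184511644, 'cx': 313.8408489312049, 'cy': 202.9594510375082, 'position': array([1.4366, 0.095 , 0.6942]), 'attitude': array([0.5563, 0.2936, 0.3651, 0.6863])}
top {'vertical_fov': 43.57024469708451, 'cx': 319.9465110854982, 'cy': 197.179816655438, 'position': array([ 0.4123, -0.1151,  1.5966]), 'attitude': array([-0.704 , -0.0398,  0.0338,  0.7083])}
wrist {'vertical_fov': 63.188850354728835, 'cx': 320.72719033546656, 'cy': 196.88664826112205, 'position': array([ 0.3084, -0.492 ,  0.3729]), 'attitude': array([ 0.8306, -0.1296,  0.0844, -0.535 ])}
```

View pics/top0.png

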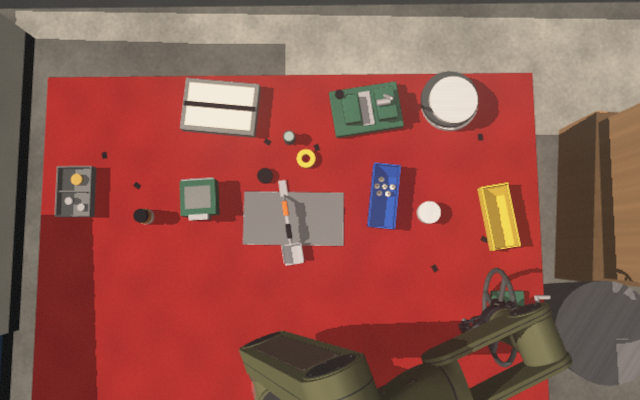

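View pics/scene0.png

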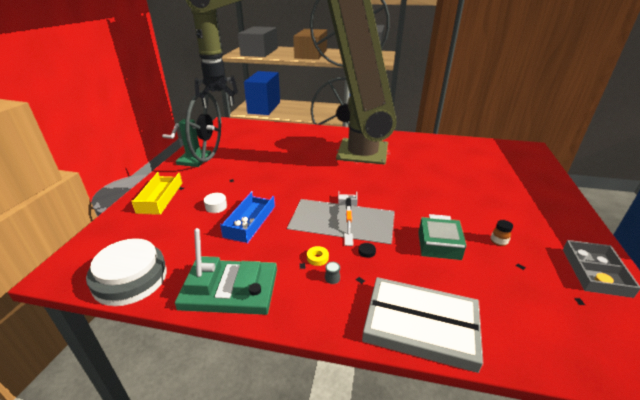

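```bash
cat >> h.py <<'E'
def ray(m,u,v):
    f=200/np.tan(np.radians(m['vertical_fov']/2)); q=np.roll(m['attitude'],-1)
    d=R.from_quat(q).apply([(u-m['cx'])/f,-(v-m['cy'])/f,-1]); return m['position'],d
def onz(m,u,v,z):
    p,d=ray(m,u,v); return p+d*(z-p[2])/d[2]
def proj(m,P):
    f=200/np.tan(np.radians(m['vertical_fov']/2)); c=R.from_quat(np.roll(m['attitude'],-1)).inv().apply(np.asarray(P)-m['position'])
    return np.array([m['cx']+f*c[...,0]/-c[...,2], m['cy']-f*c[...,1]/-c[...,2]]).T
def blobs(im,lo,hi,box=None,amin=8):
    hsv=cv2.cvtColor(im,cv2.COLOR_RGB2HSV); k=cv2.inRange(hsv,lo,hi)
    if box: z=np.zeros_like(k);z[box[1]:box[3],box[0]:box[2]]=1;k*=z
    n,l,s,c=cv2.connectedComponentsWithStats(k); out=[]
    for i in range(1,n):
        if s[i,4]>=amin:
            pts=np.argwhere(l==i)[:,::-1].astype(np.float32); out.append((int(s[i,4]),c[i],cv2.minAreaRect(pts),k))
    return sorted(out,key=lambda t:-t[0])
E
python3 - <<'E'
from h import *
im=cv2.imread('pics/top0.png')[:,:,::-1].copy(); m=r.camera_model('top')
def show(nm,bl,z,n=1):
    for a,c,rc,_ in bl[:n]:
        print(nm,a,c,'->',onz(m,*c,z)[:2]); 
        b=cv2.boxPoints(rc); P=[onz(m,*q,z)[:2] for q in b]; print('   ',np.round(P,3).tolist(), np.linalg.norm(P[0]-P[1]),np.linalg.norm(P[1]-P[2]))
show('mat',blobs(im,(0,0,90),(180,60,160),(235,185,350,250)),.003)
show('orange',blobs(im,(5,120,120),(20,255,255),(270,180,310,260)),.036+.003)
show('black',blobs(im,(0,0,0),(180,255,60),(275,215,305,245)),.036+.003)
show('bin',blobs(im,(105,120,50),(130,255,255),(350,150,420,240)),.03)
show('case',blobs(im,(60,40,30),(95,255,255),(170,165,225,225)),.05)
show('panel',blobs(im,(0,0,90),(180,60,200),(170,165,225,225)),.05,3)
show('rollers',blobs(im,(0,0,140),(180,70,255),(365,160,405,225),4),.019,8)
big=cv2.resize(im[150:280,160:420],None,fx=3,fy=3,interpolation=cv2.INTER_CUBIC);cv2.imwrite('pics/t1.png',big[:,:,::-1])
E
```

```text
mat 4902 [293.4366 218.4517] -> [ 0.5111 -0.0172]
    [[0.419, 0.144], [0.605, 0.14], [0.592, -0.18], [0.407, -0.172]] 0.18555009315011592 0.31970332040316973
orange 77 [284.7013 207.8831] -> [0.5421 0.0079]
    [[0.563, 0.019], [0.566, 0.003], [0.521, -0.004], [0.519, 0.013]] 0.016367334293108833 0.04482458865843578
black 9 [289.1111 228.2222] -> [ 0.4785 -0.006 ]
    [[0.488, -0.001], [0.489, -0.006], [0.467, -0.01], [0.466, -0.005]] 0.004880463692088409 0.021970159234290285
bin 1434 [383.788  197.1423] -> [ 0.5747 -0.3031]
    [[0.485, -0.25], [0.685, -0.272], [0.676, -0.357], [0.476, -0.333]] 0.20135127580954362 0.08519895479853239
case 551 [198.5336 197.3103] -> [0.5759 0.2756]
    [[0.628, 0.338], [0.634, 0.228], [0.526, 0.219], [0.52, 0.329]] 0.1102182760189369 0.10801392687797237
panel 644 [197.0342 196.6429] -> [0.578  0.2803]
    [[0.613, 0.326], [0.618, 0.241], [0.544, 0.235], [0.539, 0.32]] 0.08555248189935862 0.07457228256120778
panel 62 [195.0161 180.0161] -> [0.6303 0.2876]
    [[0.627, 0.342], [0.659, 0.242], [0.633, 0.234], [0.602, 0.334]] 0.10528676347367938 0.02636
[... 464 characters left out ...]
0.015853380494348805 0.015987263286466383
rollers 22 [384.     186.1364] -> [ 0.611  -0.3058]
    [[0.611, -0.296], [0.621, -0.306], [0.611, -0.315], [0.602, -0.306]] 0.013596962333575551 0.013431824787121073
rollers 16 [381.125 179.375] -> [ 0.6327 -0.297 ]
    [[0.632, -0.289], [0.642, -0.298], [0.634, -0.306], [0.624, -0.296]] 0.013621389601371943 0.011221673280284684
rollers 15 [376.6 186. ] -> [ 0.6116 -0.2823]
    [[0.618, -0.277], [0.618, -0.287], [0.605, -0.287], [0.605, -0.277]] 0.009517052699038232 0.012795549590891294
rollers 13 [379.0769 193.3077] -> [ 0.5882 -0.2897]
    [[0.588, -0.282], [0.597, -0.291], [0.591, -0.297], [0.581, -0.288]] 0.013561154069254741 0.00894012609120741
```

View pics/t1.png

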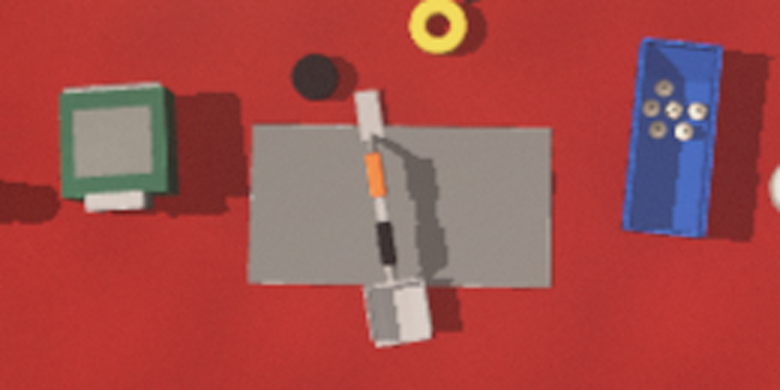

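```bash
cat >> h.py <<'E'
def down(psi): # TCP pointing down, x_tcp at yaw psi (deg)
    return R.from_euler('z',psi,degrees=True)*R.from_quat([1,0,0,0])
def plan(P,Rt,n,P0=None,R0=None):
    o=r.get_obs()
    if P0 is None: P0=o['position']
    if R0 is None: R0=R.from_quat(np.roll(o['tool_rot'],-1))
    w=(R0.inv()*Rt).as_rotvec()/n; W=R.from_rotvec(w).as_matrix(); S=np.zeros((3,3));M=np.eye(3)
    for k in range(n): S+=M; M=M@W
    d=np.linalg.solve(S,R0.inv().apply(np.asarray(P)-P0))
    print(n,'rows of',np.round(d,5).tolist(),np.round(np.degrees(w),3).tolist(),'step mm',np.linalg.norm(d)*1e3)
def st():
    o=r.get_obs();Q=R.from_quat(np.roll(o['tool_rot'],-1))
    print('t',o['t'],'p',o['position'],'x',Q.apply([1,0,0]),'z',Q.apply([0,0,1]),'F',o['force'],'open',o['opening'],'j',o['joints'])
    return o['position'],Q
E
python3 - <<'E'
from h import *
plan([.53,.005,.17],down(10),20)
o=r.get_obs();m=r.camera_model('wrist');Q=R.from_quat(np.roll(o['tool_rot'],-1));C=R.from_quat(np.roll(m['attitude'],-1))
print('cam in tcp',Q.inv().apply(m['position']-o['position']),Q.inv().apply(C.apply([0,0,-1])),Q.inv().apply(C.apply([0,1,0])))
E
```

```text
20 rows of [0.02198, -0.02081, 0.00305] [-0.005, 0.0, 0.72] step mm 30.423603085671992
cam in tcp [ 0.0777  0.0009 -0.1424] [-0.3057  0.0003  0.9521] [ 0.9521 -0.0001  0.3057]
```

Call:
arm_command(
  steps=[
    [[0.022,-0.0208,0.003],[0,0,0.72]],
    [[0.022,-0.0208,0.003],[0,0,0.72]],
    [[0.022,-0.0208,0.003],[0,0,0.72]],
    [[0.022,-0.0208,0.003],[0,0,0.72]],
    [[0.022,-0.0208,0.003],[0,0,0.72]],
  ],
)

```text
t: 0.57
position: [0.2982, -0.3835, 0.2158]
tool_rot: [-0.0, 0.984, 0.18, -0.0]
force: [0.3, -0.3, 0.3]
opening: 0.0852
```

Call:
arm_command(
  steps=[
    [[0.022,-0.0208,0.003],[0,0,0.72]],
    [[0.022,-0.0208,0.003],[0,0,0.72]],
    [[0.022,-0.0208,0.003],[0,0,0.72]],
    [[0.022,-0.0208,0.003],[0,0,0.72]],
    [[0.022,-0.0208,0.003],[0,0,0.72]],
  ],
)

```text
t: 0.98
position: [0.3676, -0.2489, 0.2011]
tool_rot: [-0.0, 0.989, 0.149, -0.0]
force: [0.3, -1.1, -0.0]
opening: 0.0854
```

Call:
arm_command(
  steps=[
    [[0.022,-0.0208,0.003],[0,0,0.72]],
    [[0.022,-0.0208,0.003],[0,0,0.72]],
    [[0.022,-0.0208,0.003],[0,0,0.72]],
    [[0.022,-0.0208,0.003],[0,0,0.72]],
    [[0.022,-0.0208,0.003],[0,0,0.72]],
  ],
)

```text
t: 1.4
position: [0.4454, -0.119, 0.1861]
tool_rot: [-0.0, 0.993, 0.118, -0.0]
force: [0.2, -0.7, 0.3]
opening: 0.0852
```

Call:
arm_command(
  steps=[
    [[0.022,-0.0208,0.003],[0,0,0.72]],
    [[0.022,-0.0208,0.003],[0,0,0.72]],
    [[0.022,-0.0208,0.003],[0,0,0.72]],
    [[0.022,-0.0208,0.003],[0,0,0.72]],
    [[0.022,-0.0208,0.003],[0,0,0.72]],
  ],
)

```text
t: 1.82
position: [0.5311, 0.0058, 0.1709]
tool_rot: [-0.0, 0.996, 0.087, -0.0]
force: [0.2, 0.5, 0.0]
opening: 0.0853
```

```bash
python3 - <<'E'
from h import *
st(); im,m=grab('wrist','w1.png'); st()
for nm,lo,hi,z in (('orange',(5,120,120),(20,255,255),.047),):
    for a,c,rc,_ in blobs(im,lo,hi,None,200)[:2]:
        print(nm,a,c,onz(m,*c,z)); b=cv2.boxPoints(rc); print([np.round(onz(m,*q,z)[:2],4).tolist() for q in b])
E
```

```text
t 1.8167 p [0.5311 0.0058 0.1709] x [ 0.9849  0.1732 -0.0006] z [-0.0006 -0.     -1.    ] F [0.2323 0.5318 0.018 ] open 0.08526688071242491 j [-0.0686  0.3016  1.6827 -0.0001  1.1579  1.3281]
t 1.8667 p [0.5351 0.0098 0.1707] x [0.9848 0.1737 0.0042] z [ 0.0036  0.0039 -1.    ] F [4.0349 3.8565 0.0019] open 0.08540389414197208 j [-0.0635  0.3051  1.678   0.0045  1.1552  1.3309]
orange 989 [318.8777 176.3559] [0.5413 0.0081 0.047 ]
[[0.5629, 0.0192], [0.5656, 0.0039], [0.5195, -0.0046], [0.5166, 0.0116]]
```

View pics/w1.png

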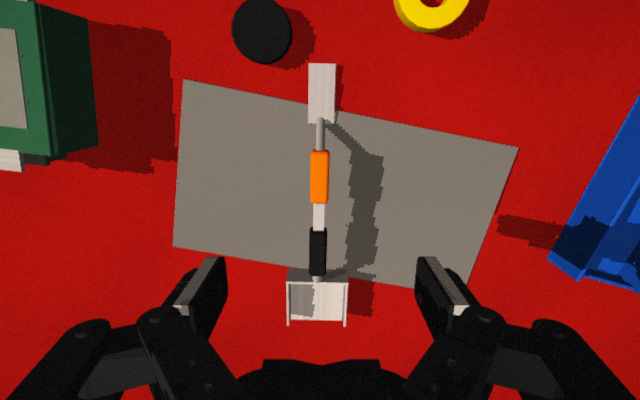

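```bash
python3 - <<'E'
from h import *
st(); plan([.5415,.008,.022],down(10.3),10)
E
```

```text
t 1.8667 p [0.5351 0.0098 0.1707] x [0.9848 0.1737 0.0042] z [ 0.0036  0.0039 -1.    ] F [4.0349 3.8565 0.0019] open 0.08540389414197208 j [-0.0635  0.3051  1.678   0.0045  1.1552  1.3309]
10 rows of [0.00057, 0.00031, 0.01487] [-0.018, -0.024, -0.03] step mm 14.881596128836032
```

Call:
arm_command(
  steps=[
    [[0.0012,-0.0001,0.015],[0,0,-0.03]],
    [[0.0012,-0.0001,0.015],[0,0,-0.03]],
    [[0.0012,-0.0001,0.015],[0,0,-0.03]],
    [[0.0012,-0.0001,0.015],[0,0,-0.03]],
    [[0.0012,-0.0001,0.015],[0,0,-0.03]],
  ],
)

```text
t: 2.28
position: [0.5363, 0.0058, 0.0955]
tool_rot: [-0.0, 0.996, 0.089, -0.0]
force: [0.3, 0.0, 0.4]
opening: 0.0855
```

Call:
arm_command(
  steps=[
    [[0.0012,-0.0001,0.015],[0,0,-0.03]],
    [[0.0012,-0.0001,0.015],[0,0,-0.03]],
    [[0.0012,-0.0001,0.015],[0,0,-0.03]],
    [[0.0012,-0.0001,0.015],[0,0,-0.03]],
    [[0.0012,-0.0001,0.013],[0,0,-0.03]],
  ],
)

```text
t: 2.7
position: [0.5419, 0.0072, 0.0222]
tool_rot: [-0.0, 0.996, 0.09, -0.0]
force: [-0.7, 0.1, 0.4]
opening: 0.0851
```

Call:
arm_command(
  steps=[
    [[0,0,0],[0,0,0]],
    [[0,0,0],[0,0,0]],
    [[0,0,0],[0,0,0]],
    [[0,0,0],[0,0,0]],
    [[0,0,0],[0,0,0]],
  ],
)

```text
t: 3.12
position: [0.543, 0.0073, 0.0243]
tool_rot: [0.0, 0.996, 0.09, 0.001]
force: [0.6, 0.0, -0.0]
opening: 0.0852
```

```bash
python3 - <<'E'
from h import *
st()
E
```

```text
t 3.1167 p [0.543  0.0073 0.0243] x [0.9839 0.1787 0.0018] z [ 0.0018 -0.0001 -1.    ] F [ 0.5641  0.0049 -0.0484] open 0.08518522445636054 j [-0.0643  0.5007  1.82    0.      0.819   1.3267]
```

Good; close and lift.

Call:
arm_command(
  steps=[
    [[0,0,0],[0,0,0]],
    [[0,0,0],[0,0,0]],
    [[0,0,0],[0,0,0]],
    [[0,0,0],[0,0,0]],
    [[0,0,0],[0,0,0]],
  ],
  claw=1,
  force=110,
)

```text
t: 3.53
position: [0.5424, 0.0074, 0.0234]
tool_rot: [0.0, 0.996, 0.09, 0.0]
force: [-0.1, 0.5, 0.2]
opening: 0.0257
```

Call:
arm_command(
  steps=[
    [[0,0,0],[0,0,0]],
    [[0,0,0],[0,0,0]],
    [[0,0,0],[0,0,0]],
    [[0,0,0],[0,0,0]],
    [[0,0,0],[0,0,0]],
  ],
)

```text
t: 3.95
position: [0.5426, 0.0074, 0.0235]
tool_rot: [0.0, 0.996, 0.09, 0.0]
force: [-0.7, 0.9, 3.8]
opening: 0.014
```

Call:
arm_command(
  steps=[
    [[0,0,-0.02],[0,0,0]],
    [[0,0,-0.02],[0,0,0]],
    [[0,0,-0.02],[0,0,0]],
    [[0,0,-0.02],[0,0,0]],
    [[0,0,-0.02],[0,0,0]],
  ],
)

```text
t: 4.37
position: [0.5416, 0.0073, 0.1235]
tool_rot: [-0.0, 0.996, 0.09, -0.001]
force: [0.3, 0.1, -1.4]
opening: 0.014
```

Call:
arm_command(
  steps=[
    [[0,0,0],[0,0,0]],
    [[0,0,0],[0,0,0]],
    [[0,0,0],[0,0,0]],
    [[0,0,0],[0,0,0]],
    [[0,0,0],[0,0,0]],
  ],
)

```text
t: 4.78
position: [0.5412, 0.0074, 0.1217]
tool_rot: [-0.0, 0.996, 0.09, -0.002]
force: [0.2, 0.8, -1.5]
opening: 0.0139
```

```bash
python3 - <<'E'
from h import *
st(); im,m=grab('wrist','w2.png'); 
c=r.camera_model('top');p,d=ray(c,200,215);print(p,d)
plan([.40,.26,.15],down(5),20)
E
```

```text
t 4.7833 p [0.5412 0.0074 0.1217] x [ 0.9839  0.1787 -0.0032] z [-0.0032  0.0002 -1.    ] F [ 0.2396  0.7763 -1.5292] open 0.013948040208665545 j [-0.0643  0.37    1.7217  0.      1.0531  1.3268]
[ 0.4123 -0.1151  1.5966] [ 0.0699  0.248  -0.9962]
20 rows of [-0.0053, -0.01348, -0.00139] [-0.002, 0.008, 0.265] step mm 14.546845726907824
```

View pics/w2.png

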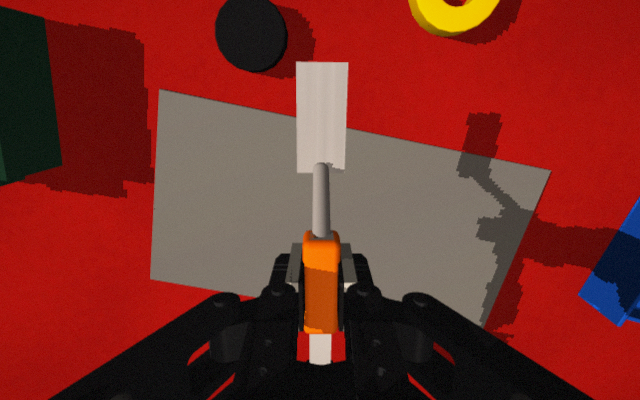

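```bash
python3 - <<'E'
from h import *
p,Q=st(); m=r.camera_model('wrist')
for uv in ((322,62),(321,171)): P=onz(m,*uv,.1215-.0205+.0025);print(P,Q.inv().apply(P-p))
plan([.375,.25,.16],down(5),15,P0=[.5412,.0074,.122],R0=down(10.3))
E
```

```text
t 4.8333 p [0.5414 0.0074 0.1219] x [ 0.9839  0.1787 -0.0027] z [-0.0028  0.0002 -1.    ] F [ 0.036   1.3676 -1.8315] open 0.01379393724810858 j [-0.0643  0.3698  1.7213 -0.      1.0532  1.3268]
[0.6314 0.0221 0.1035] [0.0912 0.0016 0.0182]
[0.581  0.0134 0.1035] [0.0401 0.0012 0.0183]
15 rows of [-0.00878, -0.01754, -0.00253] [0.0, 0.0, 0.353] step mm 19.774575758721095
```

Call:
arm_command(
  steps=[
    [[-0.0088,-0.0175,-0.0025],[0,0,0.353]],
    [[-0.0088,-0.0175,-0.0025],[0,0,0.353]],
    [[-0.0088,-0.0175,-0.0025],[0,0,0.353]],
    [[-0.0088,-0.0175,-0.0025],[0,0,0.353]],
    [[-0.0088,-0.0175,-0.0025],[0,0,0.353]],
  ],
)

```text
t: 5.25
position: [0.4834, 0.0869, 0.1351]
tool_rot: [-0.0, 0.997, 0.074, -0.001]
force: [0.1, 0.1, -2.2]
opening: 0.0139
```

Call:
arm_command(
  steps=[
    [[-0.0088,-0.0175,-0.0025],[0,0,0.353]],
    [[-0.0088,-0.0175,-0.0025],[0,0,0.353]],
    [[-0.0088,-0.0175,-0.0025],[0,0,0.353]],
    [[-0.0088,-0.0175,-0.0025],[0,0,0.353]],
    [[-0.0088,-0.0175,-0.0025],[0,0,0.353]],
  ],
)

```text
t: 5.67
position: [0.4279, 0.1676, 0.1478]
tool_rot: [0.0, 0.998, 0.059, -0.001]
force: [0.9, -0.4, -1.5]
opening: 0.0138
```

Call:
arm_command(
  steps=[
    [[-0.0088,-0.0175,-0.0025],[0,0,0.353]],
    [[-0.0088,-0.0175,-0.0025],[0,0,0.353]],
    [[-0.0088,-0.0175,-0.0025],[0,0,0.353]],
    [[-0.0088,-0.0175,-0.0025],[0,0,0.353]],
    [[-0.0088,-0.0175,-0.0025],[0,0,0.353]],
  ],
)

```text
t: 6.08
position: [0.3749, 0.2499, 0.1603]
tool_rot: [0.0, 0.999, 0.043, -0.001]
force: [0.8, 0.2, -0.9]
opening: 0.0138
```

Call:
arm_command(
  steps=[
    [[0,0,0],[0,0,0]],
    [[0,0,0],[0,0,0]],
    [[0,0,0],[0,0,0]],
    [[0,0,0],[0,0,0]],
    [[0,0,0],[0,0,0]],
  ],
)

```text
t: 6.5
position: [0.3762, 0.2487, 0.1605]
tool_rot: [0.0, 0.999, 0.043, -0.0]
force: [-0.1, 0.1, -1.7]
opening: 0.0136
```

```bash
python3 - <<'E'
from h import *
p,Q=st(); im,m=grab('wrist','w3.png')
im,m=grab('scene','s3.png'); print(proj(m,[.576,.276,.05]))
E
```

```text
t 6.5 p [0.3762 0.2487 0.1605] x [ 0.9963  0.0862 -0.0004] z [-0.0004 -0.0005 -1.    ] F [-0.1312  0.1295 -1.6516] open 0.013599400933525135 j [ 0.4906  0.2082  1.8546 -0.0003  1.0795  1.9752]
[440.0243 231.6079]
```

View pics/w3.png

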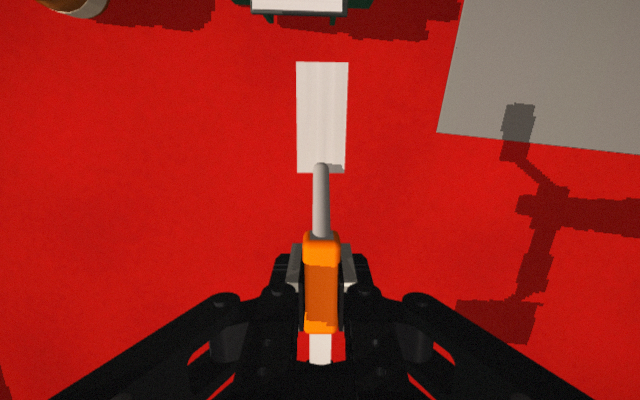

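```bash
python3 - <<'E'
from h import *
p=r.get_obs()['position'];m=r.camera_model('wrist')
im=cv2.imread('pics/w3.png')[:,:,::-1].copy()
g=im[:40,230:370].min(axis=2)
# white run per column, lowest bright pixel
k=(g>140).astype(np.uint8); cols=np.where(k[2:8].sum(0)>=4)[0]; print('cols',cols.min()+230,cols.max()+230)
pts=[]
for c in cols[4:-4]:
    rws=np.where(k[:,c])[0]; pts.append((c+230,rws.max()+1))
pts=np.array(pts,float); f=np.polyfit(pts[:,0],pts[:,1],1); print(f, np.std(pts[:,1]-np.polyval(f,pts[:,0])))
uL,uR=cols.min()+230,cols.max()+231
A=onz(m,uL,np.polyval(f,uL),.0545);B=onz(m,uR,np.polyval(f,uR),.0545);print(A,B,np.linalg.norm(A-B),'yaw',np.degrees(np.arctan2(-(B-A)[0]*-1,-(B-A)[1]))*-1, (A+B)/2)
# scene camera check & top: blade pixel pts
E
python3 - <<'E'
import cv2
a=cv2.imread('pics/s3.png')[150:290,330:530]
cv2.imwrite('pics/s3c.png',cv2.resize(a,None,fx=4,fy=4,interpolation=cv2.INTER_CUBIC))
E
```

```text
cols 252 341
[0.0342 0.2266] 0.29840707322114374
[0.5037 0.3054 0.0545] [0.5072 0.2445 0.0545] 0.06097997189884983 yaw -3.2208688783650854 [0.5054 0.2749 0.0545]
```

View pics/s3c.png

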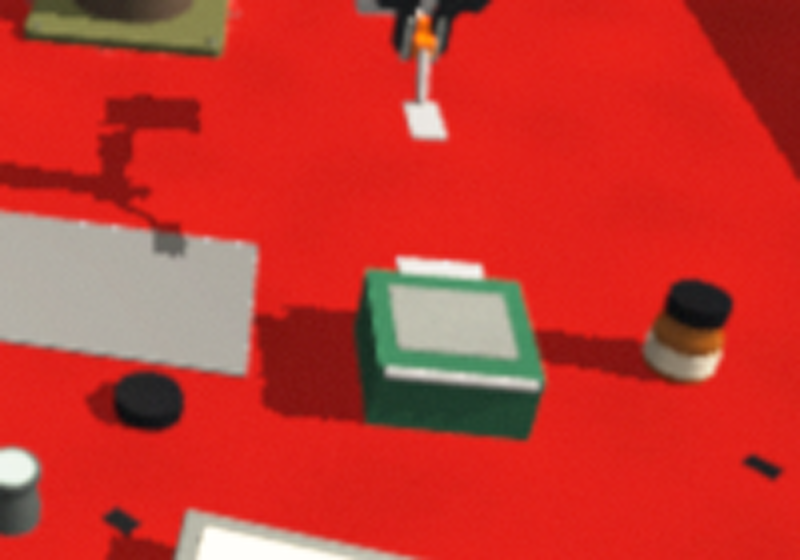

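```bash
python3 - <<'E'
from h import *
plan([.4031,.2706,.0635],down(3.3),10,R0=down(4.95))
E
```

```text
10 rows of [0.00284, -0.00198, 0.00971] [0.0, 0.0, 0.165] step mm 10.310780231409101
```

Call:
arm_command(
  steps=[
    [[0.0028,-0.002,0.0097],[0,0,0.165]],
    [[0.0028,-0.002,0.0097],[0,0,0.165]],
    [[0.0028,-0.002,0.0097],[0,0,0.165]],
    [[0.0028,-0.002,0.0097],[0,0,0.165]],
    [[0.0028,-0.002,0.0097],[0,0,0.165]],
  ],
)

```text
t: 7.02
position: [0.3891, 0.2606, 0.1108]
tool_rot: [0.0, 0.999, 0.036, -0.0]
force: [0.3, 0.3, -1.4]
opening: 0.0141
```

Call:
arm_command(
  steps=[
    [[0.0028,-0.002,0.0097],[0,0,0.165]],
    [[0.0028,-0.002,0.0097],[0,0,0.165]],
    [[0.0028,-0.002,0.0097],[0,0,0.165]],
    [[0.0028,-0.002,0.0097],[0,0,0.165]],
    [[0.0028,-0.002,0.0097],[0,0,0.165]],
  ],
)

```text
t: 7.43
position: [0.4027, 0.2717, 0.0628]
tool_rot: [0.0, 1.0, 0.029, -0.0]
force: [0.5, -0.5, -2.0]
opening: 0.0137
```

Call:
arm_command(
  steps=[
    [[0,0,0],[0,0,0]],
    [[0,0,0],[0,0,0]],
    [[0,0,0],[0,0,0]],
    [[0,0,0],[0,0,0]],
    [[0,0,0],[0,0,0]],
  ],
)

```text
t: 7.85
position: [0.4026, 0.2715, 0.0644]
tool_rot: [-0.0, 1.0, 0.029, 0.0]
force: [0.2, -0.0, -1.1]
opening: 0.0143
```

```bash
python3 - <<'E'
from h import *
p,Q=st(); im,m=grab('wrist','w4.png')
a=cv2.resize(im[0:140,220:420],None,fx=3,fy=3)
s,ms=grab('scene','s4.png'); b=cv2.resize(s[170:270,370:510],(600,428))
a=cv2.resize(a,(600,420)); cv2.imwrite('pics/c4.png',np.vstack([a[:,:,::-1],b[:,:,::-1]])[:, :][::1][:848][::1] if 0 else np.hstack([cv2.resize(a,(400,280)),cv2.resize(b,(400,280))])[:,:,::-1])
for z,P in (('tip',p+Q.apply([.0925,.0016,.0190])),): print(z,P,proj(m,P),proj(ms,P))
print('lip L/R front',proj(m,[[.5037,.3054,.0545],[.5072,.2445,.0545]]),proj(ms,[[.5037,.3054,.0545],[.5072,.2445,.0545]]))
E
```

```text
t 7.85 p [0.4026 0.2715 0.0644] x [0.9983 0.0584 0.001 ] z [ 0.001   0.0005 -1.    ] F [ 0.1586 -0.0142 -1.0729] open 0.014265914474902218 j [ 0.5063  0.3827  1.9061 -0.      0.8516  2.0187]
tip [0.495  0.2753 0.0455] [321.9733  59.3625] [437.5196 216.3624]
lip L/R front [[252.2306  30.6263]
 [396.5219  30.8383]] [[448.7582 216.8233]
 [427.7213 215.0432]]
```

View pics/c4.png

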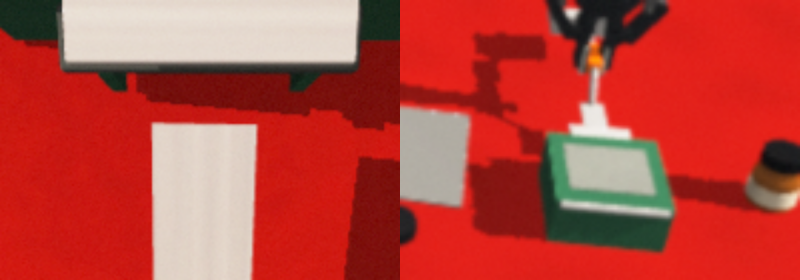

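Call:
arm_command(
  steps=[
    [[0.0044,0,0],[0,0,0]],
    [[0.0044,0,0],[0,0,0]],
    [[0.0044,0,0],[0,0,0]],
    [[0.0044,0,0],[0,0,0]],
    [[0.0044,0,0],[0,0,0]],
  ],
)

```text
t: 8.37
position: [0.4251, 0.2728, 0.0638]
tool_rot: [-0.0, 1.0, 0.029, 0.0]
force: [-0.0, 0.0, -2.3]
opening: 0.0138
```

Call:
arm_command(
  steps=[
    [[0,0,0],[0,0,0]],
    [[0,0,0],[0,0,0]],
    [[0,0,0],[0,0,0]],
    [[0,0,0],[0,0,0]],
    [[0,0,0],[0,0,0]],
  ],
)

```text
t: 8.78
position: [0.424, 0.2726, 0.0637]
tool_rot: [0.0, 1.0, 0.029, -0.0]
force: [-1.0, -0.2, -1.8]
opening: 0.0141
```

```bash
python3 - <<'E'
from h import *
st()
th=np.array([-.04,.2,.5,.8,1.1,1.35,1.57]);rr=np.array([.114,.113,.112,.111,.11,.11,.11])
X=-rr*np.cos(th);Z=rr*np.sin(th);print(np.diff(X)/5,np.diff(Z)/5)
E
```

```text
t 8.7833 p [0.424  0.2726 0.0637] x [ 0.9983  0.0585 -0.0004] z [-0.0004 -0.0001 -1.    ] F [-1.0316 -0.2001 -1.7883] open 0.014065354533725032 j [0.4875 0.4037 1.8666 0.0001 0.8717 1.9997]
[0.0006 0.0025 0.0042 0.0055 0.0052 0.0048] [0.0054 0.0062 0.0052 0.0037 0.0019 0.0005]
```

Call:
arm_command(
  steps=[
    [[0.0002,0,-0.0055],[0,0,0]],
    [[0.0004,0,-0.0055],[0,0,0]],
    [[0.0006,0,-0.0055],[0,0,0]],
    [[0.0008,0,-0.0055],[0,0,0]],
    [[0.001,0,-0.0055],[0,0,0]],
  ],
)

```text
t: 9.2
position: [0.4264, 0.2725, 0.0917]
tool_rot: [0.0, 1.0, 0.029, -0.001]
force: [-0.9, -0.6, -4.3]
opening: 0.0138
```

Call:
arm_command(
  steps=[
    [[0.0015,0,-0.0064],[0,0,0]],
    [[0.002,0,-0.0063],[0,0,0]],
    [[0.0025,0,-0.0062],[0,0,0]],
    [[0.003,0,-0.006],[0,0,0]],
    [[0.0035,0,-0.0058],[0,0,0]],
  ],
)

```text
t: 9.62
position: [0.4396, 0.2735, 0.1226]
tool_rot: [0.0, 1.0, 0.029, -0.0]
force: [-3.9, -1.1, -2.7]
opening: 0.0139
```

```bash
python3 - <<'E'
from h import *
p,Q=st()
s,ms=grab('scene','s5.png'); w,_=grab('wrist','w5.png')
cv2.imwrite('pics/c5.png',np.hstack([cv2.resize(s[150:270,370:510],(467,400)),cv2.resize(w[:250,160:480],(330,258)) if 0 else cv2.resize(w[0:280,220:420],(286,400))])[:,:,::-1])
E
```

```text
t 9.6167 p [0.4396 0.2735 0.1226] x [ 0.9983  0.0585 -0.0008] z [-0.0008 -0.0002 -1.    ] F [-3.8667 -1.1225 -2.6723] open 0.013892809593859438 j [0.4748 0.3394 1.7719 0.0002 1.031  1.9869]
```

View pics/c5.png

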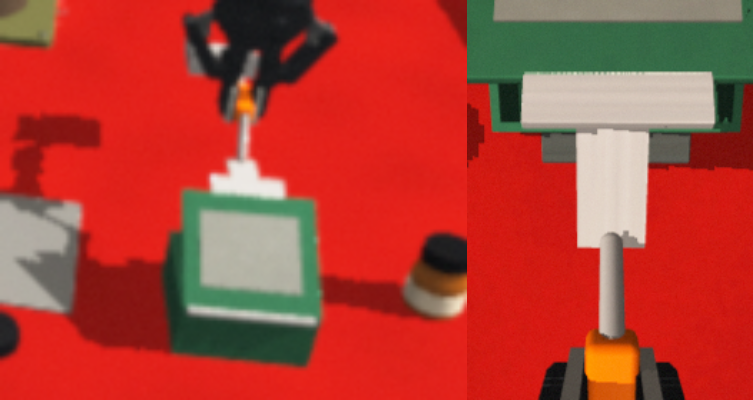

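Call:
arm_command(
  steps=[
    [[0.0037,0,-0.0055],[0,0,0]],
    [[0.004,0,-0.0053],[0,0,0]],
    [[0.0042,0,-0.0052],[0,0,0]],
    [[0.0045,0,-0.005],[0,0,0]],
    [[0.0048,0,-0.0047],[0,0,0]],
  ],
)

```text
t: 10.13
position: [0.4613, 0.2748, 0.1483]
tool_rot: [0.0, 1.0, 0.029, -0.0]
force: [-3.6, 0.1, -1.2]
opening: 0.014
```

Call:
arm_command(
  steps=[
    [[0.005,0,-0.0044],[0,0,0]],
    [[0.0052,0,-0.004],[0,0,0]],
    [[0.0055,0,-0.0037],[0,0,0]],
    [[0.0057,0,-0.0034],[0,0,0]],
    [[0.006,0,-0.003],[0,0,0]],
  ],
)

```text
t: 10.55
position: [0.4891, 0.2765, 0.1668]
tool_rot: [-0.0, 1.0, 0.029, 0.0]
force: [-3.1, -1.1, -1.3]
opening: 0.0141
```

Call:
arm_command(
  steps=[
    [[0.0053,0,-0.0026],[0,0,0]],
    [[0.0053,0,-0.0022],[0,0,0]],
    [[0.0053,0,-0.0018],[0,0,0]],
    [[0.0053,0,-0.0014],[0,0,0]],
    [[0.0053,0,-0.001],[0,0,0]],
  ],
)

```text
t: 10.97
position: [0.5156, 0.2781, 0.1756]
tool_rot: [-0.0, 1.0, 0.029, 0.0]
force: [-3.3, -0.1, 0.7]
opening: 0.0141
```

Call:
arm_command(
  steps=[
    [[0.005,0,-0.0008],[0,0,0]],
    [[0.005,0,-0.0006],[0,0,0]],
    [[0.005,0,-0.0004],[0,0,0]],
    [[0.005,0,-0.0002],[0,0,0]],
    [[0.005,0,0],[0,0,0]],
  ],
)

```text
t: 11.38
position: [0.5403, 0.2796, 0.1772]
tool_rot: [-0.0, 1.0, 0.029, 0.0]
force: [-2.2, -0.1, -1.0]
opening: 0.0138
```

```bash
python3 - <<'E'
from h import *
p,Q=st(); s,m=grab('wrist','w6.png'); t,mt=grab('top','t6.png')
t2=cv2.resize(t[130:270,150:300],(480,448)); w2=cv2.resize(s[0:320,180:460],(320,366))
c=np.zeros((448,800,3),np.uint8);c[:,:480]=t2;c[:366,480:]=w2;cv2.imwrite('pics/c6.png',c[:,:,::-1])
E
```

```text
t 11.3833 p [0.5403 0.2796 0.1772] x [0.9983 0.0585 0.0003] z [ 0.0003  0.0001 -1.    ] F [-2.1579 -0.0714 -1.0212] open 0.013799005013818123 j [ 0.408   0.396   1.5102 -0.      1.2351  1.9203]
```

View pics/c6.png

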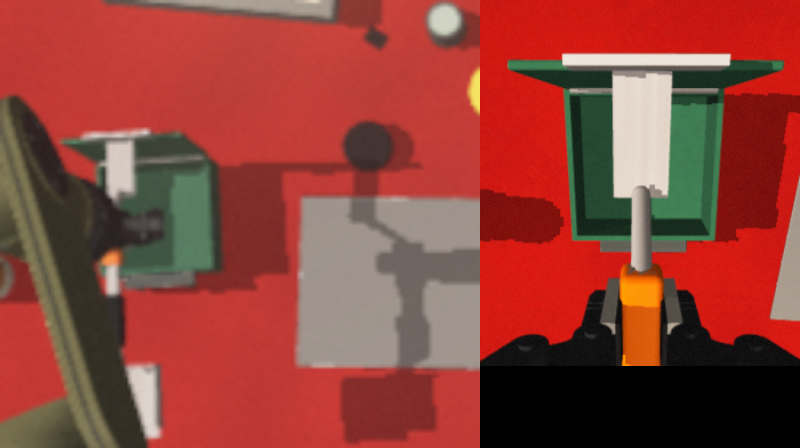

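```bash
python3 - <<'E'
from h import *
plan([.512,.018,.11],down(90),20,P0=[.441,.2737,.177],R0=down(3.3))
E
```

```text
20 rows of [-0.00708, 0.01279, 0.00335] [0.0, 0.0, -4.335] step mm 14.999991037794672
```

Call:
arm_command(
  steps=[
    [[-0.01,0,0],[0,0,0]],
    [[-0.02,0,0],[0,0,0]],
    [[-0.025,0,0],[0,0,0]],
    [[-0.025,0,0],[0,0,0]],
    [[-0.02,0,0],[0,0,0]],
  ],
)

```text
t: 11.9
position: [0.4374, 0.2731, 0.177]
tool_rot: [0.0, 1.0, 0.029, -0.0]
force: [-0.6, -0.5, -2.4]
opening: 0.0141
```

Call:
arm_command(
  steps=[
    [[-0.0071,0.0128,0.0034],[0,0,-4.335]],
    [[-0.0071,0.0128,0.0034],[0,0,-4.335]],
    [[-0.0071,0.0128,0.0034],[0,0,-4.335]],
    [[-0.0071,0.0128,0.0034],[0,0,-4.335]],
    [[-0.0071,0.0128,0.0034],[0,0,-4.335]],
  ],
)

```text
t: 12.32
position: [0.4175, 0.2035, 0.1603]
tool_rot: [-0.0, 0.976, 0.219, 0.0]
force: [0.2, -0.6, -2.1]
opening: 0.0142
```

Call:
arm_command(
  steps=[
    [[-0.0071,0.0128,0.0034],[0,0,-4.335]],
    [[-0.0071,0.0128,0.0034],[0,0,-4.335]],
    [[-0.0071,0.0128,0.0034],[0,0,-4.335]],
    [[-0.0071,0.0128,0.0034],[0,0,-4.335]],
    [[-0.0071,0.0128,0.0034],[0,0,-4.335]],
  ],
)

```text
t: 12.73
position: [0.4238, 0.1309, 0.1433]
tool_rot: [0.0, 0.917, 0.398, 0.0]
force: [0.8, -0.5, -1.2]
opening: 0.0138
```

Call:
arm_command(
  steps=[
    [[-0.0071,0.0128,0.0034],[0,0,-4.335]],
    [[-0.0071,0.0128,0.0034],[0,0,-4.335]],
    [[-0.0071,0.0128,0.0034],[0,0,-4.335]],
    [[-0.0071,0.0128,0.0034],[0,0,-4.335]],
    [[-0.0071,0.0128,0.0034],[0,0,-4.335]],
  ],
)

```text
t: 13.15
position: [0.4564, 0.0657, 0.1263]
tool_rot: [0.0, 0.826, 0.563, 0.0]
force: [-0.0, 0.9, -1.8]
opening: 0.014
```

Call:
arm_command(
  steps=[
    [[-0.0071,0.0128,0.0034],[0,0,-4.335]],
    [[-0.0071,0.0128,0.0034],[0,0,-4.335]],
    [[-0.0071,0.0128,0.0034],[0,0,-4.335]],
    [[-0.0071,0.0128,0.0034],[0,0,-4.335]],
    [[-0.0071,0.0128,0.0034],[0,0,-4.335]],
  ],
)

```text
t: 13.57
position: [0.5109, 0.0172, 0.1093]
tool_rot: [0.0, 0.706, 0.709, 0.0]
force: [-0.4, 0.2, -1.0]
opening: 0.0139
```

```bash
python3 - <<'E'
from h import *
p,Q=st(); plan([.512,.018,.03],down(90),10)
w,m=grab('wrist','w7.png')
u=np.where((w[70:110,300:345].min(2)>150).sum(1)>5)[0]
print(u[:3]+70)
im=cv2.imread('pics/t6.png')[:,:,::-1].copy();mt=r.camera_model('top')
for a,c,rc,_ in blobs(im,(0,0,90),(180,60,160),(235,185,350,250))[:1]: print(c,onz(mt,*c,.003),[np.round(onz(mt,*q,.003)[:2],3).tolist() for q in cv2.boxPoints(rc)])
E
```

```text
t 13.5667 p [0.5109 0.0172 0.1093] x [-0.0044  1.     -0.0001] z [ 0.0006 -0.0001 -1.    ] F [-0.4139  0.1778 -0.9637] open 0.013866810258686193 j [-0.049   0.3479  1.8024 -0.      0.9907 -0.0534]
10 rows of [8e-05, 0.00011, 0.00793] [0.003, 0.0, 0.025] step mm 7.927482058100472
[70 71 72]
[288.9351 215.0188] [ 0.5222 -0.0028  0.003 ] [[0.597, 0.142], [0.595, -0.176], [0.429, -0.174], [0.431, 0.14]]
```

Call:
arm_command(
  steps=[
    [[0,0,0.012],[0,0,0]],
    [[0,0,0.012],[0,0,0]],
    [[0,0,0.012],[0,0,0]],
    [[0,0,0.012],[0,0,0]],
    [[0,0,0.012],[0,0,0]],
  ],
)

```text
t: 14.03
position: [0.5104, 0.018, 0.0491]
tool_rot: [0.0, 0.707, 0.707, 0.0]
force: [-0.4, -0.6, -2.2]
opening: 0.0141
```

Call:
arm_command(
  steps=[
    [[0,0,0.008],[0,0,0]],
    [[0,0,0.006],[0,0,0]],
    [[0,0,0.004],[0,0,0]],
    [[0,0,0.004],[0,0,0]],
    [[0,0,0.0035],[0,0,0]],
  ],
)

```text
t: 14.45
position: [0.5113, 0.0177, 0.0238]
tool_rot: [0.0, 0.707, 0.707, 0.0]
force: [-0.2, 0.6, -2.1]
opening: 0.0141
```

Call:
arm_command(
  steps=[
    [[0,0,0],[0,0,0]],
    [[0,0,0],[0,0,0]],
    [[0,0,0],[0,0,0]],
    [[0,0,0],[0,0,0]],
    [[0,0,0],[0,0,0]],
  ],
)

```text
t: 14.87
position: [0.5111, 0.0176, 0.0239]
tool_rot: [0.0, 0.707, 0.707, 0.0]
force: [-0.3, -0.3, -2.6]
opening: 0.014
```

Call:
arm_command(
  steps=[
    [[0,0,0.0007],[0,0,0]],
    [[0,0,0.0007],[0,0,0]],
    [[0,0,0],[0,0,0]],
    [[0,0,0],[0,0,0]],
    [[0,0,0],[0,0,0]],
  ],
)

```text
t: 15.28
position: [0.511, 0.0176, 0.0235]
tool_rot: [0.0, 0.707, 0.707, 0.0]
force: [-2.9, -0.1, 9.8]
opening: 0.0138
```

Call:
arm_command(
  steps=[
    [[0,0,0],[0,0,0]],
    [[0,0,0],[0,0,0]],
    [[0,0,0],[0,0,0]],
    [[0,0,0],[0,0,0]],
    [[0,0,0],[0,0,0]],
  ],
  claw=0,
)

```text
t: 15.7
position: [0.511, 0.0176, 0.0222]
tool_rot: [-0.0, 0.707, 0.707, -0.0]
force: [0.1, 0.2, 0.1]
opening: 0.0737
```

Call:
arm_command(
  steps=[
    [[0,0,0],[0,0,0]],
    [[0,0,0],[0,0,0]],
    [[0,0,0],[0,0,0]],
    [[0,0,0],[0,0,0]],
    [[0,0,0],[0,0,0]],
  ],
)

```text
t: 16.12
position: [0.5109, 0.0176, 0.0223]
tool_rot: [-0.0, 0.707, 0.707, -0.0]
force: [0.1, 0.2, 0.5]
opening: 0.0855
```

```bash
python3 - <<'E'
from h import *
p,Q=st(); w,m=grab('wrist','w8.png')
for a,c,rc,_ in blobs(w,(5,120,120),(20,255,255),None,300)[:1]: print(a,c,onz(m,*c,.047),[np.round(onz(m,*q,.047)[:2],4).tolist() for q in cv2.boxPoints(rc)])
t,m=grab('top','t8.png')
for a,c,rc,_ in blobs(t,(5,120,120),(20,255,255),(230,160,350,260),10)[:1]: print(a,c,onz(m,*c,.042))
E
```

```text
t 16.1167 p [0.5109 0.0176 0.0223] x [-0.0009  1.     -0.    ] z [-0.0001 -0.     -1.    ] F [0.1262 0.1875 0.5147] open 0.08549546047366272 j [-0.0482  0.4747  1.8905 -0.      0.7765 -0.0491]
3664 [318.9733 284.1504] [0.5102 0.0189 0.047 ] [[0.5031, 0.0429], [0.5177, 0.0429], [0.5185, -0.0068], [0.5023, -0.0068]]
42 [234.4286 236.5   ] [0.4538 0.1636 0.042 ]
```

Call:
arm_command(
  steps=[
    [[-0.0145,0,-0.0013],[0,0,0]],
    [[-0.0145,0,-0.0013],[0,0,0]],
    [[-0.0145,0,-0.0013],[0,0,0]],
    [[-0.0145,0,-0.0013],[0,0,0]],
    [[-0.0145,0,-0.0011],[0,0,0]],
  ],
)

```text
t: 16.63
position: [0.511, -0.0555, 0.0287]
tool_rot: [0.0, 0.707, 0.708, 0.0]
force: [0.4, 0.4, -0.1]
opening: 0.0854
```

Call:
arm_command(
  steps=[
    [[0,0,0],[0,0,0]],
    [[0,0,0],[0,0,0]],
    [[0,0,0],[0,0,0]],
    [[0,0,0],[0,0,0]],
    [[0,0,0],[0,0,0]],
  ],
  claw=1,
  force=120,
)

```text
t: 17.05
position: [0.5108, -0.0542, 0.0285]
tool_rot: [-0.0, 0.706, 0.708, -0.0]
force: [-0.5, 0.5, 0.4]
opening: 0.0256
```

Call:
arm_command(
  steps=[
    [[0,0,0],[0,0,0]],
    [[0,0,0],[0,0,0]],
    [[0,0,0],[0,0,0]],
    [[0,0,0],[0,0,0]],
    [[0,0,0],[0,0,0]],
  ],
)

```text
t: 17.47
position: [0.5108, -0.0542, 0.029]
tool_rot: [-0.0, 0.707, 0.708, 0.0]
force: [-0.8, 0.8, 6.8]
opening: 0.013
```

```bash
python3 - <<'E'
from h import *
p,Q=st()
# bin outline, refined from first top picture: top rim corners at wall heights
im=cv2.imread('pics/top0.png')[:,:,::-1].copy();m=r.camera_model('top')
b=blobs(im,(100,120,40),(135,255,255),(350,150,420,240))[0]; k=b[3]
cs=max(cv2.findContours(k,cv2.RETR_EXTERNAL,cv2.CHAIN_APPROX_NONE)[0],key=cv2.contourArea)
q=cv2.boxPoints(cv2.minAreaRect(cs)); print(q); 
hull=cv2.approxPolyDP(cv2.convexHull(cs),3,True)[:,0]; print(hull)
for h in hull: print(h,onz(m,*h,.026)[:2],onz(m,*h,.05)[:2])
E
```

```text
t 17.4667 p [ 0.5108 -0.0542  0.029 ] x [-0.0012  1.      0.0005] z [-0.0002  0.0005 -1.    ] F [-0.8329  0.8418  6.8079] open 0.012973534418543963 j [-0.1884  0.4665  1.8791  0.0007  0.7963 -0.1901]
[[367.2361 225.8938]
 [373.3567 162.6474]
 [400.2021 165.2453]
 [394.0815 228.4917]]
[[375 163]
 [399 166]
 [392 228]
 [368 225]]
[375 163] [ 0.6843 -0.2778] [ 0.6801 -0.2753]
[399 166] [ 0.6741 -0.3537] [ 0.6701 -0.35  ]
[392 228] [ 0.4778 -0.3274] [ 0.4768 -0.3242]
[368 225] [ 0.4877 -0.2525] [ 0.4865 -0.2504]
```

```bash
python3 - <<'E'
from h import *
plan([.4647,-.2885,.15],down(173.6),20,P0=[.5108,-.0542,.129],R0=down(90))
E
```

```text
20 rows of [-0.00825, -0.01013, -0.00105] [0.0, 0.0, -4.18] step mm 13.107625541050838
```

Call:
arm_command(
  steps=[
    [[0,0,-0.02],[0,0,0]],
    [[0,0,-0.02],[0,0,0]],
    [[0,0,-0.02],[0,0,0]],
    [[0,0,-0.02],[0,0,0]],
    [[0,0,-0.02],[0,0,0]],
  ],
)

```text
t: 17.88
position: [0.5104, -0.0546, 0.1289]
tool_rot: [-0.0, 0.707, 0.708, -0.0]
force: [0.3, 0.3, -2.1]
opening: 0.0132
```

Call:
arm_command(
  steps=[
    [[-0.0083,-0.0101,-0.001],[0,0,-4.18]],
    [[-0.0083,-0.0101,-0.001],[0,0,-4.18]],
    [[-0.0083,-0.0101,-0.001],[0,0,-4.18]],
    [[-0.0083,-0.0101,-0.001],[0,0,-4.18]],
    [[-0.0083,-0.0101,-0.001],[0,0,-4.18]],
  ],
)

```text
t: 18.3
position: [0.4664, -0.103, 0.1332]
tool_rot: [-0.0, 0.565, 0.825, -0.0]
force: [-0.4, 1.4, -2.1]
opening: 0.0132
```

Call:
arm_command(
  steps=[
    [[-0.0083,-0.0101,-0.001],[0,0,-4.18]],
    [[-0.0083,-0.0101,-0.001],[0,0,-4.18]],
    [[-0.0083,-0.0101,-0.001],[0,0,-4.18]],
    [[-0.0083,-0.0101,-0.001],[0,0,-4.18]],
    [[-0.0083,-0.0101,-0.001],[0,0,-4.18]],
  ],
)

```text
t: 18.72
position: [0.4429, -0.1638, 0.1382]
tool_rot: [-0.001, 0.406, 0.914, -0.0]
force: [0.5, 0.2, -1.7]
opening: 0.0135
```

Call:
arm_command(
  steps=[
    [[-0.0083,-0.0101,-0.001],[0,0,-4.18]],
    [[-0.0083,-0.0101,-0.001],[0,0,-4.18]],
    [[-0.0083,-0.0101,-0.001],[0,0,-4.18]],
    [[-0.0083,-0.0101,-0.001],[0,0,-4.18]],
    [[-0.0083,-0.0101,-0.001],[0,0,-4.18]],
  ],
)

```text
t: 19.13
position: [0.4428, -0.2289, 0.1431]
tool_rot: [-0.001, 0.234, 0.972, 0.0]
force: [-0.3, -0.6, -1.8]
opening: 0.0132
```

Call:
arm_command(
  steps=[
    [[-0.0083,-0.0101,-0.001],[0,0,-4.18]],
    [[-0.0083,-0.0101,-0.001],[0,0,-4.18]],
    [[-0.0083,-0.0101,-0.001],[0,0,-4.18]],
    [[-0.0083,-0.0101,-0.001],[0,0,-4.18]],
    [[-0.0083,-0.0101,-0.001],[0,0,-4.18]],
  ],
)

```text
t: 19.55
position: [0.4659, -0.2898, 0.148]
tool_rot: [-0.001, 0.054, 0.999, 0.0]
force: [0.6, -0.4, -1.1]
opening: 0.0133
```

Call:
arm_command(
  steps=[
    [[0,0,0],[0,0,0]],
    [[0,0,0],[0,0,0]],
    [[0,0,0],[0,0,0]],
    [[0,0,0],[0,0,0]],
    [[0,0,0],[0,0,0]],
  ],
)

```text
t: 19.97
position: [0.4655, -0.2885, 0.1484]
tool_rot: [-0.0, 0.055, 0.998, 0.0]
force: [0.3, -0.3, -2.3]
opening: 0.0132
```

```bash
python3 - <<'E'
from h import *
p,Q=st(); w,m=grab('wrist','w9.png'); t,mt=grab('top','t9.png'); s,ms=grab('scene','s9.png')
T=cv2.resize(t[140:270,330:460],(400,400)); 
W=cv2.resize(w,(800,500))[100:,200:600] if 0 else cv2.resize(w[:,120:520],(400,400))
cv2.imwrite('pics/c9.png',np.hstack([W,T])[:,:,::-1])
E
```

```text
t 19.9667 p [ 0.4655 -0.2885  0.1484] x [-0.9938  0.1108  0.001 ] z [-0.0009  0.0008 -1.    ] F [ 0.3023 -0.2669 -2.3359] open 0.013206412229295042 j [-0.632   0.3469  1.6772  0.0001  1.1186 -2.0919]
```

View pics/c9.png

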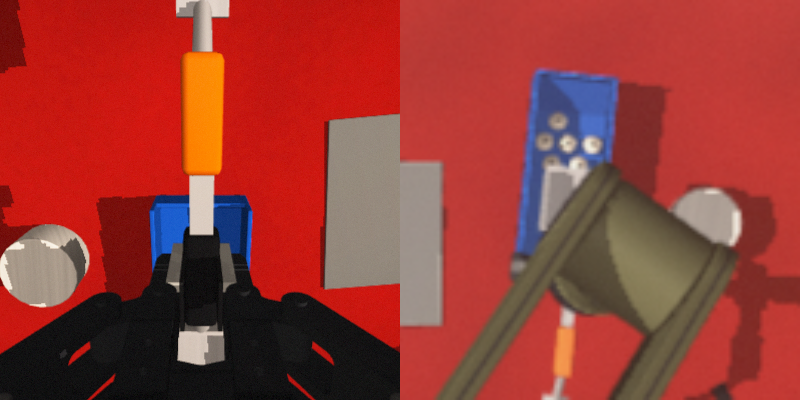

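```bash
cat > bn.py <<'E'
from h import *
w=cv2.imread('pics/w9.png')[:,:,::-1].copy(); o=r.get_obs();p=o['position'];Q=R.from_quat(np.roll(o['tool_rot'],-1));m=r.camera_model('wrist')
k=cv2.inRange(cv2.cvtColor(w,cv2.COLOR_RGB2HSV),(100,120,40),(135,255,255)); 
n,l,s,c=cv2.connectedComponentsWithStats(k[180:260,250:390]);k2=k.copy()
pts=[]
for c in list(range(278,306))+list(range(338,366)):
    rw=np.where(k[180:260,c])[0]
    if len(rw): pts.append((c,180+rw[0]))
pts=np.array(pts,float);f=np.polyfit(pts[:,0],pts[:,1],1);print('edge',f,np.std(pts[:,1]-np.polyval(f,pts[:,0])))
r0=int(np.polyval(f,321))+3
for rr in (r0,r0+6,r0+15): cc=np.where(k[rr,250:390])[0]+250; print(rr,cc.min(),cc.max())
A=onz(m,280,np.polyval(f,280),.026);B=onz(m,362,np.polyval(f,362),.026);print(A,B,Q.inv().apply(A-p),Q.inv().apply(B-p),'rel yaw',np.degrees(np.arctan2(*(Q.inv().apply(A-B))[[0,1]])))
cc=np.where(k[r0,250:390])[0]+250
for u in (cc.min(),cc.max()+1): P=onz(m,u,r0,.026);print('corner',P,Q.inv().apply(P-p))
print('scene')
s=cv2.imread('pics/s9.png')[:,:,::-1].copy();ms=r.camera_model('scene')
for L in ([.104,0,.0255],[.104,.0315,.0255],[.104,-.0315,.0255]):
    P=p+Q.apply([-L[0],L[1],L[2]]);print('lip pred',P,proj(ms,P))
E
python3 bn.py
```

```text
edge [  0.0015 195.4528] 0.2534013472412328
198 275 366
204 273 368
213 269 371
[ 0.4677 -0.3254  0.026 ] [ 0.4755 -0.2557  0.026 ] [-0.0057 -0.0359  0.1227] [-0.0058  0.0342  0.1227] rel yaw 179.9398533875008
corner [ 0.4691 -0.3299  0.026 ] [-0.0077 -0.0403  0.1227]
corner [ 0.4778 -0.2516  0.026 ] [-0.0076  0.0385  0.1227]
scene
lip pred [ 0.5693 -0.3006  0.1232] [246.288  186.8024]
lip pred [ 0.5728 -0.2693  0.1232] [255.7396 188.5108]
lip pred [ 0.5658 -0.3319  0.1232] [236.9788 185.1198]
```

```bash
cat >> h.py <<'E'
BC=np.array([.5786,-.3018,0]);PB=173.6
u=np.array([.9938,-.1115,0])
def scoop(lipx,lipz,al,L=.104,D=.0255): # TCP pose for lip underside at bin (x,z), nose-down al deg
    Q=down(PB)*R.from_euler('y',al,degrees=True); lip=BC+u*lipx+[0,0,lipz]
    return lip-Q.apply([-L,0,D]),Q
E
python3 - <<'E'
from h import *
P,Q=scoop(-.008,.007,5);print(P,Q.apply([0,0,1])); plan(P,Q,10,R0=down(PB))
P2,_=scoop(-.008,.0045,5);print(Q.inv().apply(P2-P)); P3,_=scoop(.064,.0045,5);print(Q.inv().apply(P3-P2)/25)
E
```

```text
[ 0.4699 -0.2896  0.0415] [-0.0866  0.0097 -0.9962]
10 rows of [-0.00082, -1e-05, 0.0107] [0.0, 0.5, 0.0] step mm 10.732019216913564
[-0.0002 -0.      0.0025]
[-0.0029 -0.     -0.0003]
```

Call:
arm_command(
  steps=[
    [[-0.0008,0,0.0107],[0,0.5,0]],
    [[-0.0008,0,0.0107],[0,0.5,0]],
    [[-0.0008,0,0.0107],[0,0.5,0]],
    [[-0.0008,0,0.0107],[0,0.5,0]],
    [[-0.0008,0,0.0107],[0,0.5,0]],
  ],
)

```text
t: 20.53
position: [0.469, -0.2896, 0.0933]
tool_rot: [-0.023, 0.055, 0.998, 0.002]
force: [-0.1, 0.3, -1.9]
opening: 0.0134
```

Call:
arm_command(
  steps=[
    [[-0.0008,0,0.0107],[0,0.5,0]],
    [[-0.0008,0,0.0107],[0,0.5,0]],
    [[-0.0008,0,0.0107],[0,0.5,0]],
    [[-0.0008,0,0.0107],[0,0.5,0]],
    [[-0.0008,0,0.0107],[0,0.5,0]],
  ],
)

```text
t: 20.95
position: [0.47, -0.29, 0.0402]
tool_rot: [-0.044, 0.055, 0.997, 0.002]
force: [0.7, 0.1, -1.2]
opening: 0.0129
```

Call:
arm_command(
  steps=[
    [[0,0,0.0005],[0,0,0]],
    [[0,0,0.0005],[0,0,0]],
    [[0,0,0.0005],[0,0,0]],
    [[0,0,0.0005],[0,0,0]],
    [[0,0,0.0005],[0,0,0]],
  ],
)

```text
t: 21.37
position: [0.4698, -0.2901, 0.0395]
tool_rot: [-0.043, 0.055, 0.998, 0.002]
force: [0.3, -0.2, -1.5]
opening: 0.0131
```

```bash
python3 - <<'E'
from h import *
st(); print(scoop(-.008,.0045,5)[0])
E
```

```text
t 21.3667 p [ 0.4698 -0.2901  0.0395] x [-0.9901  0.1103  0.0863] z [-0.0858  0.0091 -0.9963] F [ 0.3159 -0.1548 -1.5451] open 0.013123456191033401 j [-0.6019  0.5193  1.7211 -0.0496  0.9778 -2.0326]
[ 0.4699 -0.2896  0.039 ]
```

Lower gently to find the floor.

Call:
arm_command(
  steps=[
    [[0,0,0.0005],[0,0,0]],
    [[0,0,0.0005],[0,0,0]],
    [[0,0,0],[0,0,0]],
    [[0,0,0],[0,0,0]],
    [[0,0,0],[0,0,0]],
  ],
)

```text
t: 21.78
position: [0.4695, -0.29, 0.0382]
tool_rot: [-0.044, 0.055, 0.998, 0.002]
force: [-0.5, 0.4, 1.3]
opening: 0.0132
```

Call:
arm_command(
  steps=[
    [[0,0,0.0005],[0,0,0]],
    [[0,0,0.0005],[0,0,0]],
    [[0,0,0],[0,0,0]],
    [[0,0,0],[0,0,0]],
    [[0,0,0],[0,0,0]],
  ],
)

```text
t: 22.2
position: [0.4691, -0.2899, 0.0372]
tool_rot: [-0.044, 0.055, 0.998, 0.002]
force: [-4.3, -0.4, 4.8]
opening: 0.0135
```

Call:
arm_command(
  steps=[
    [[-0.0029,0,-0.00025],[0,0,0]],
    [[-0.0029,0,-0.00025],[0,0,0]],
    [[-0.0029,0,-0.00025],[0,0,0]],
    [[-0.0029,0,-0.00025],[0,0,0]],
    [[-0.0029,0,-0.00025],[0,0,0]],
  ],
)

```text
t: 22.62
position: [0.4826, -0.291, 0.0371]
tool_rot: [-0.045, 0.055, 0.997, 0.003]
force: [-5.9, 0.4, 6.6]
opening: 0.013
```

Call:
arm_command(
  steps=[
    [[-0.0029,0,-0.00025],[0,0,0]],
    [[-0.0029,0,-0.00025],[0,0,0]],
    [[-0.0029,0,-0.00025],[0,0,0]],
    [[-0.0029,0,-0.00025],[0,0,0]],
    [[-0.0029,0,-0.00025],[0,0,0]],
  ],
)

```text
t: 23.03
position: [0.4969, -0.2925, 0.0371]
tool_rot: [-0.045, 0.055, 0.997, 0.003]
force: [-6.0, 0.5, 6.8]
opening: 0.013
```

Call:
arm_command(
  steps=[
    [[-0.0029,0,-0.00025],[0,0,0]],
    [[-0.0029,0,-0.00025],[0,0,0]],
    [[-0.0029,0,-0.00025],[0,0,0]],
    [[-0.0029,0,-0.00025],[0,0,0]],
    [[-0.0029,0,-0.00025],[0,0,0]],
  ],
)

```text
t: 23.45
position: [0.5114, -0.2942, 0.0371]
tool_rot: [-0.045, 0.055, 0.997, 0.003]
force: [-6.4, 0.9, 7.5]
opening: 0.013
```

```bash
python3 - <<'E'
from h import *
p,Q=st(); print('lip binx',(p+Q.apply([-.104,0,.0255])-BC)@u)
t,mt=grab('top','t10.png'); s,ms=grab('scene','s10.png')
for a,c,rc,_ in blobs(t,(0,0,140),(180,70,255),(365,155,405,200),4): P=onz(mt,*c,.019);print(a,c,'bin',(P-BC)@u,(P-BC)@[.1115,.9938,0])
E
```

```text
t 23.45 p [ 0.5114 -0.2942  0.0371] x [-0.9898  0.1099  0.0901] z [-0.0895  0.0107 -0.9959] F [-6.3552  0.8604  7.515 ] open 0.013031321714320346 j [-0.5689  0.5633  1.6316 -0.0458  1.0285 -2.0038]
lip binx 0.033676151282446616
17 [376.     181.7059] bin 0.04407478954991904 0.02623054091202272
9 [378.8889 177.1111] bin 0.059708636015899076 0.01849267964212118
```

Call:
arm_command(
  steps=[
    [[-0.0029,0,-0.00027],[0,0,0]],
    [[-0.0029,0,-0.00027],[0,0,0]],
    [[-0.0029,0,-0.00027],[0,0,0]],
    [[-0.0029,0,-0.00027],[0,0,0]],
    [[-0.0029,0,-0.00027],[0,0,0]],
  ],
)

```text
t: 23.97
position: [0.5257, -0.2958, 0.0371]
tool_rot: [-0.045, 0.055, 0.997, 0.003]
force: [-6.6, 1.5, 6.4]
opening: 0.0135
```

Call:
arm_command(
  steps=[
    [[-0.0029,0,-0.00027],[0,0,0]],
    [[-0.0029,0,-0.00027],[0,0,0]],
    [[-0.0029,0,-0.00027],[0,0,0]],
    [[-0.0029,0,-0.00027],[0,0,0]],
    [[-0.0029,0,-0.00027],[0,0,0]],
  ],
)

```text
t: 24.38
position: [0.536, -0.2964, 0.037]
tool_rot: [-0.049, 0.055, 0.997, 0.004]
force: [-20.1, 1.1, 14.4]
opening: 0.0132
```

```bash
python3 - <<'E'
from h import *
p,Q=st(); lip=p+Q.apply([-.104,0,.0255]); print('lip binx',(lip-BC)@u,lip[2])
t,mt=grab('top','t11.png'); s,ms=grab('scene','s11.png')
for a,c,rc,_ in blobs(t,(0,0,140),(180,70,255),(365,155,405,200),4): P=onz(mt,*c,.019);print(a,c,'bin',(P-BC)@u,(P-BC)@[.1115,.9938,0])
print(proj(ms,BC),proj(ms,lip))
# final-lift plan: nose up about lip
a=5
for lx,lz,al in ((.066,.006,-4),(.074,.016,-14),(.074,.05,-14)):
    P,Qn=scoop(lx,lz,al); n=5; plan(P,Qn,n,P0=p,R0=Q); p,Q=P,Qn
cv2.imwrite('pics/c11.png',np.hstack([cv2.resize(s[170:260,200:300],(400,360)),cv2.resize(t[150:240,350:450],(400,360))])[:,:,::-1])
E
```

```text
t 24.3833 p [ 0.536  -0.2964  0.037 ] x [-0.989   0.1098  0.0989] z [-0.0981  0.0131 -0.9951] F [-20.0973   1.1489  14.4321] open 0.013194526324159654 j [-0.5497  0.591   1.5703 -0.0456  1.0714 -1.9862]
lip binx 0.05805880242684817 0.0013378808385306543
10 [375.4 174.6] bin 0.06658099363743154 0.03027754560861748
5 [385.6 176.2] bin 0.06485116500160952 -0.002437506963720124
[249.0461 221.1564] [240.5855 231.707 ]
5 rows of [-0.00076, -0.00014, 0.00254] [0.025, -1.935, 0.011] step mm 2.6575900891651805
5 rows of [-0.00104, -0.0, 0.00189] [0.0, -2.0, 0.0] step mm 2.152225438244169
5 rows of [-0.00165, -0.0, -0.0066] [0.0, 0.0, 0.0] step mm 6.800000000000001
```

```bash
python3 - <<'E'
from h import *
p,Q=scoop(.0625,.002,5.3)
for lx,lz,al in ((.066,.006,0),(.080,.020,-4.5),(.087,.032,-10),(.087,.055,-16),(.087,.12,-16)):
    P,Qn=scoop(lx,lz,al); plan(P,Qn,5,P0=p,R0=Q); p,Q=P,Qn; print(P)
E
```

```text
5 rows of [-0.0002, -0.0, 0.00109] [0.0, -1.06, -0.0] step mm 1.1087619778119175
[ 0.5408 -0.2976  0.0315]
5 rows of [-0.0025, -0.0, -0.00107] [0.0, -0.9, -0.0] step mm 2.7208805311172695
[ 0.5531 -0.2989  0.0373]
5 rows of [-0.0012, -0.0, -0.00022] [0.0, -1.1, 0.0] step mm 1.2207056363475006
[ 0.5589 -0.2996  0.0391]
5 rows of [-0.00048, -0.0, -0.00231] [-0.0, -1.2, -0.0] step mm 2.3597709259656576
[ 0.5587 -0.2996  0.0508]
5 rows of [-0.00358, 0.0, -0.0125] [0.0, 0.0, 0.0] step mm 13.000000000000002
[ 0.5587 -0.2996  0.1158]
```

Call:
arm_command(
  steps=[
    [[-0.0002,0,0.0011],[0,-1.06,0]],
    [[-0.0002,0,0.0011],[0,-1.06,0]],
    [[-0.0002,0,0.0011],[0,-1.06,0]],
    [[-0.0002,0,0.0011],[0,-1.06,0]],
    [[-0.0002,0,0.0011],[0,-1.06,0]],
  ],
)

```text
t: 24.9
position: [0.5361, -0.296, 0.0299]
tool_rot: [-0.003, 0.055, 0.998, 0.002]
force: [-13.8, 0.6, 7.2]
opening: 0.0137
```

Call:
arm_command(
  steps=[
    [[-0.0025,0,-0.0011],[0,-0.9,0]],
    [[-0.0025,0,-0.0011],[0,-0.9,0]],
    [[-0.0025,0,-0.0011],[0,-0.9,0]],
    [[-0.0025,0,-0.0011],[0,-0.9,0]],
    [[-0.0025,0,-0.0011],[0,-0.9,0]],
  ],
)

```text
t: 25.32
position: [0.5461, -0.2956, 0.0342]
tool_rot: [0.033, 0.055, 0.998, 0.001]
force: [-15.7, 0.7, 3.6]
opening: 0.0131
```

```bash
python3 - <<'E'
from h import *
p,Q=st(); lip=p+Q.apply([-.104,0,.0255]); print('lip binx',(lip-BC)@u,lip[2])
t,mt=grab('top','t12.png'); s,ms=grab('scene','s12.png')
for a,c,rc,_ in blobs(t,(0,0,140),(180,70,255),(365,155,405,200),4): P=onz(mt,*c,.03);print(a,c,'bin',(P-BC)@u,(P-BC)@[.1115,.9938,0])
E
```

```text
t 25.3167 p [ 0.5461 -0.2956  0.0342] x [-0.9917  0.1096 -0.0666] z [ 0.0669 -0.0013 -0.9978] F [-15.6946   0.7174   3.6233] open 0.013105989534045619 j [-0.5857  0.5436  1.6843  0.0474  0.8576 -2.0767]
lip binx 0.0724740782824678 0.01566443869016539
198 [382.6616 177.3586] bin 0.05845349602140203 0.007619070794738835
```

```bash
python3 - <<'E'
from h import *
p,Q=scoop(.080,.0195,-4.5)
for lx,lz,al in ((.077,.033,-10),(.075,.057,-16),(.075,.12,-16)):
    P,Qn=scoop(lx,lz,al); plan(P,Qn,5,P0=p,R0=Q); p,Q=P,Qn; print(P)
E
```

```text
5 rows of [0.00075, 0.0, -0.00075] [0.0, -1.1, 0.0] step mm 1.0625917406744443
[ 0.5489 -0.2985  0.0401]
5 rows of [-0.00013, 0.0, -0.00259] [-0.0, -1.2, -0.0] step mm 2.5956273870217585
[ 0.5468 -0.2982  0.0528]
5 rows of [-0.00347, 0.0, -0.01211] [0.0, 0.0, 0.0] step mm 12.600000000000001
[ 0.5468 -0.2982  0.1158]
```

Call:
arm_command(
  steps=[
    [[0.0007,0,-0.0008],[0,-1.1,0]],
    [[0.0007,0,-0.0008],[0,-1.1,0]],
    [[0.0007,0,-0.0008],[0,-1.1,0]],
    [[0.0007,0,-0.0008],[0,-1.1,0]],
    [[0.0007,0,-0.0008],[0,-1.1,0]],
  ],
)

```text
t: 25.83
position: [0.5502, -0.298, 0.0403]
tool_rot: [0.089, 0.055, 0.994, -0.004]
force: [1.2, 2.9, 0.9]
opening: 0.0131
```

Call:
arm_command(
  steps=[
    [[-0.0001,0,-0.0026],[0,-1.2,0]],
    [[-0.0001,0,-0.0026],[0,-1.2,0]],
    [[-0.0001,0,-0.0026],[0,-1.2,0]],
    [[-0.0001,0,-0.0026],[0,-1.2,0]],
    [[-0.0001,0,-0.0026],[0,-1.2,0]],
  ],
)

```text
t: 26.25
position: [0.5477, -0.2983, 0.0534]
tool_rot: [0.141, 0.054, 0.988, -0.008]
force: [-2.4, 0.7, 1.2]
opening: 0.0132
```

Call:
arm_command(
  steps=[
    [[-0.0035,0,-0.0121],[0,0,0]],
    [[-0.0035,0,-0.0121],[0,0,0]],
    [[-0.0035,0,-0.0121],[0,0,0]],
    [[-0.0035,0,-0.0121],[0,0,0]],
    [[-0.0035,0,-0.0121],[0,0,0]],
  ],
)

```text
t: 26.67
position: [0.5485, -0.2987, 0.1169]
tool_rot: [0.142, 0.055, 0.988, -0.008]
force: [0.4, -0.2, -2.9]
opening: 0.0132
```

Call:
arm_command(
  steps=[
    [[0,0,0],[0,0,0]],
    [[0,0,0],[0,0,0]],
    [[0,0,0],[0,0,0]],
    [[0,0,0],[0,0,0]],
    [[0,0,0],[0,0,0]],
  ],
)

```text
t: 27.08
position: [0.5477, -0.2982, 0.1155]
tool_rot: [0.141, 0.055, 0.989, -0.007]
force: [0.0, 0.2, -1.2]
opening: 0.0133
```

```bash
python3 - <<'E'
from h import *
p,Q=st(); o=r.get_obs();print(o['wrist_torque'])
t,mt=grab('top','t13.png'); s,ms=grab('scene','s13.png')
lip=p+Q.apply([-.104,0,.0255]);print('lip',lip,proj(ms,lip),proj(mt,lip),'pan mid',proj(ms,p+Q.apply([-.073,0,.02])),proj(mt,p+Q.apply([-.073,0,.02])))
cu,cv=proj(ms,lip).astype(int);cv2.imwrite('pics/c13.png',np.hstack([cv2.resize(s[cv-50:cv+50,cu-50:cu+50],(400,400),interpolation=2),cv2.resize(t[140:230,340:430],(400,400),interpolation=2)])[:,:,::-1])
E
```

```text
t 27.0833 p [ 0.5477 -0.2982  0.1155] x [-0.9544  0.1064 -0.279 ] z [ 0.2774 -0.0298 -0.9603] F [ 0.046   0.2312 -1.1995] open 0.01334245407556705 j [-0.6531  0.3805  1.7733  0.2128  0.7559 -2.2512]
[0.0372 0.1666 0.0116]
lip [ 0.6541 -0.31    0.12  ] [232.5139 202.6912] [389.1801 167.518 ] pan mid [237.9509 197.928 ] [388.0817 178.0224]
```

View pics/c13.png

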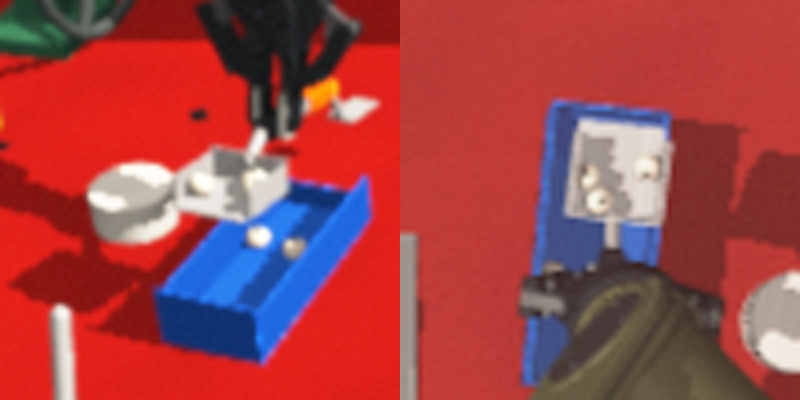

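```bash
cat >> h.py <<'E'
HC=np.array([.6307,.2821,0]);CY=3.3;cu_=np.array([.99834,.05756,0]);CC=HC-.055*cu_
def pour(lx,lz,al,L=.104,D=.0255):
    Q=down(180+CY)*R.from_euler('y',al,degrees=True); lip=CC+cu_*lx+[0,0,lz]
    return lip-Q.apply([-L,0,D]),Q
E
python3 - <<'E'
from h import *
p,Q=st(); p1=p+[0,0,.045]; plan(p1,Q,5)
P,Qn=pour(-.03,.155,-16); print(P); plan(P,Qn,24,P0=p1,R0=Q)
p,Q=P,Qn
for a in ((-.025,.09,0),(-.02,.072,15),(-.015,.072,33),(-.012,.072,52)):
    P,Qn=pour(*a);plan(P,Qn,5,P0=p,R0=Q);p,Q=P,Qn;print(P)
m=r.camera_model('top')
for f in('t6','t13'):
    t=cv2.imread('pics/%s.png'%f)[:,:,::-1].copy()
    print(f,[(a,c) for a,c,_,_ in blobs(t,(0,0,150),(180,60,255),(165,160,225,225),8)])
for th in (1.2,1.57): print(th,proj(m,HC+cu_*(-.1255*np.cos(th))+[0,0,.0505+.1255*np.sin(th)]))
E
```

```text
t 27.1833 p [ 0.548  -0.2984  0.1158] x [-0.9543  0.1063 -0.2794] z [ 0.2778 -0.0302 -0.9602] F [-0.1545 -0.0162 -2.1688] open 0.01326582505817399 j [-0.6531  0.3802  1.7729  0.2127  0.756  -2.2511]
5 rows of [-0.00251, 1e-05, -0.00864] [0.0, 0.0, 0.0] step mm 8.999999999999996
[0.439  0.271  0.1508]
24 rows of [0.00517, 0.02361, -0.00105] [-0.11, 0.01, -0.387] step mm 24.189785558729692
5 rows of [-0.0004, -0.0, 0.00726] [-0.0, 3.2, 0.0] step mm 7.270641363875521
[0.447  0.2715 0.1155]
5 rows of [-0.00285, -0.0, -0.00192] [0.0, 3.0, -0.0] step mm 3.4393095677382144
[0.4621 0.2724 0.1235]
5 rows of [-0.00274, -0.0, -0.00686] [-0.0, 3.6, -0.0] step mm 7.384732582179266
[0.4876 0.2738 0.15  ]
5 rows of [-0.00238, -0.0, -0.00723] [0.0, 3.8, 0.0] step mm 7.60914868726696
[0.5199 0.2757 0.1697]
t6 [(149, array([186.9262, 181.8121])), (32, array([184.6875, 216.6875])), (25, array([185.64, 171.88]))]
t13 [(24, array([186.    , 171.8333]))]
1.2 [187.0495 189.862 ]
1.57 [185.6787 173.8703]
```

Call:
arm_command(
  steps=[
    [[-0.0025,0,-0.0086],[0,0,0]],
    [[-0.0025,0,-0.0086],[0,0,0]],
    [[-0.0025,0,-0.0086],[0,0,0]],
    [[-0.0025,0,-0.0086],[0,0,0]],
    [[-0.0025,0,-0.0086],[0,0,0]],
  ],
)

```text
t: 27.6
position: [0.5486, -0.299, 0.1633]
tool_rot: [0.142, 0.055, 0.988, -0.008]
force: [-0.1, 0.2, -1.4]
opening: 0.013
```

Call:
arm_command(
  steps=[
    [[0.001,0.0047,-0.0002],[-0.022,0,-0.08]],
    [[0.0018,0.0083,-0.0004],[-0.04,0,-0.135]],
    [[0.0026,0.0118,-0.0005],[-0.055,0,-0.19]],
    [[0.0034,0.0153,-0.0007],[-0.07,0,-0.25]],
    [[0.0042,0.0189,-0.0008],[-0.088,0,-0.31]],
  ],
)

```text
t: 28.02
position: [0.5404, -0.237, 0.1596]
tool_rot: [0.141, 0.046, 0.989, -0.006]
force: [1.0, -0.4, -1.9]
opening: 0.0131
```

Call:
arm_command(
  steps=[
    [[0.0052,0.0236,-0.001],[-0.11,0.01,-0.387]],
    [[0.0052,0.0236,-0.001],[-0.11,0.01,-0.387]],
    [[0.0052,0.0236,-0.001],[-0.11,0.01,-0.387]],
    [[0.0052,0.0236,-0.001],[-0.11,0.01,-0.387]],
    [[0.0052,0.0236,-0.001],[-0.11,0.01,-0.387]],
  ],
)

```text
t: 28.43
position: [0.5225, -0.116, 0.1569]
tool_rot: [0.14, 0.028, 0.99, -0.004]
force: [0.4, 0.4, -3.1]
opening: 0.0131
```

Call:
arm_command(
  steps=[
    [[0.0052,0.0236,-0.001],[-0.11,0.01,-0.387]],
    [[0.0052,0.0236,-0.001],[-0.11,0.01,-0.387]],
    [[0.0052,0.0236,-0.001],[-0.11,0.01,-0.387]],
    [[0.0052,0.0236,-0.001],[-0.11,0.01,-0.387]],
    [[0.0052,0.0236,-0.001],[-0.11,0.01,-0.387]],
  ],
)

```text
t: 28.85
position: [0.501, 0.0026, 0.1545]
tool_rot: [0.14, 0.011, 0.99, -0.001]
force: [-0.1, 0.9, -2.2]
opening: 0.0131
```

Call:
arm_command(
  steps=[
    [[0.0052,0.0236,-0.001],[-0.11,0.01,-0.387]],
    [[0.0052,0.0236,-0.001],[-0.11,0.01,-0.387]],
    [[0.0052,0.0236,-0.001],[-0.11,0.01,-0.387]],
    [[0.0052,0.0236,-0.001],[-0.11,0.01,-0.387]],
    [[0.0052,0.0236,-0.001],[-0.11,0.01,-0.387]],
  ],
)

```text
t: 29.27
position: [0.4753, 0.1202, 0.1521]
tool_rot: [0.139, -0.007, 0.99, 0.001]
force: [0.6, -0.2, -1.6]
opening: 0.0129
```

Call:
arm_command(
  steps=[
    [[0.0052,0.0236,-0.001],[-0.11,0.01,-0.387]],
    [[0.0052,0.0236,-0.001],[-0.11,0.01,-0.387]],
    [[0.0042,0.0189,-0.0008],[-0.088,0,-0.31]],
    [[0.0034,0.0153,-0.0007],[-0.07,0,-0.25]],
    [[0.0026,0.0118,-0.0005],[-0.055,0,-0.19]],
  ],
)

```text
t: 29.68
position: [0.4522, 0.2129, 0.1501]
tool_rot: [0.139, -0.021, 0.99, 0.003]
force: [0.3, -1.0, -1.5]
opening: 0.0133
```

```bash
python3 - <<'E'
from h import *
p,Q=st(); P,Qn=pour(-.03,.155,-16); plan(P,Qn,5)
t,mt=grab('top','t14.png')
lip=p+Q.apply([-.104,0,.0255]);c=proj(mt,lip);print(c,proj(mt,p+Q.apply([-.073,0,.02])))
E
```

```text
t 29.6833 p [0.4522 0.2129 0.1501] x [-0.9603 -0.0407 -0.2758] z [ 0.2756  0.0109 -0.9612] F [ 0.3294 -0.9759 -1.5096] open 0.01331162638268355 j [ 0.4343  0.1837  1.9716 -0.159   0.7337 -1.074 ]
5 rows of [0.00194, 0.01175, -0.00072] [-0.057, 0.002, -0.168] step mm 11.932241685123978
[209.4451 199.227 ] [209.9705 210.0618]
```

Call:
arm_command(
  steps=[
    [[0.003,0.018,-0.001],[-0.08,0,-0.25]],
    [[0.0025,0.015,-0.001],[-0.07,0,-0.2]],
    [[0.002,0.012,-0.0008],[-0.06,0,-0.17]],
    [[0.0013,0.0085,-0.0005],[-0.04,0,-0.12]],
    [[0.0009,0.005,-0.0003],[-0.03,0,-0.1]],
  ],
)

```text
t: 30.15
position: [0.4405, 0.2698, 0.1512]
tool_rot: [0.14, -0.028, 0.99, 0.004]
force: [0.6, 0.1, -2.0]
opening: 0.0133
```

Call:
arm_command(
  steps=[
    [[0,0,0],[0,0,0]],
    [[0,0,0],[0,0,0]],
    [[0,0,0],[0,0,0]],
    [[0,0,0],[0,0,0]],
    [[0,0,0],[0,0,0]],
  ],
)

```text
t: 30.57
position: [0.442, 0.2684, 0.1515]
tool_rot: [0.14, -0.027, 0.99, 0.004]
force: [-0.3, 0.0, -2.8]
opening: 0.013
```

```bash
python3 - <<'E'
from h import *
p,Q=st()
t,mt=grab('top','t15.png'); w,mw=grab('wrist','w15.png')
c=proj(mt,p+Q.apply([-.073,0,.02]));print(c); u0,v0=c.astype(int)
g=cv2.cvtColor(t,cv2.COLOR_RGB2GRAY)[v0-14:v0+14,u0-13:u0+14];print(g)
q=Q
for a in ((-.025,.09,0),(-.02,.072,15),(-.015,.072,33),(-.012,.072,52)):
    P,Qn=pour(*a);plan(P,Qn,5,P0=p,R0=q);p,q=P,Qn
E
```

```text
t 30.5667 p [0.442  0.2684 0.1515] x [-0.9593 -0.0522 -0.2776] z [ 0.2772  0.0146 -0.9607] F [-0.2721  0.0276 -2.7526] open 0.01302847825083336 j [ 0.5612  0.21    1.9294 -0.1965  0.7647 -0.9382]
[190.345  213.6764]
[[ 95  96  98 112  95  68  51  51  58  72  76  77  77  77  76  77  77  77
   78  78  78  77  76  77  78  76  76]
 [ 95  96  98 107  93  65  51  50  58  73  77  77  76  76  76  78  78  79
   77  77  78  79  77  78  76  74  76]
 [ 95  93  97 105  92  67  52  50  60  71  75  76  77  78  78  78  76  75
   76  77  77  78  77  79  77  76  75]
 [ 94  95  95 105  92  73  66  66  77  95 105 103 104 104 106 116 121 122
  121 124 137 145 142 142 124  94  77]
 [ 95  94  94 106 110 134 145 145 150 162 169 167 168 169 169 181 187 190
  186 190 207 215 211 211 179 114  76]
 [ 96  94  95 106 140 193 211 212 213 211 210 207 210 210 208 209 209 209
  207 208 214 216 211 210 176 109  76]
 [ 95  93  96 105 133 188 211 212 213 212 210 207 208 210 209 209 210 210
  206 207 214 215 211 201 153  89  77]
 [ 95  95 114 108 101 164 194 196 196 194 193 201 207 209 207 207 208 208
  207 208 213 214 2
[... 1907 characters left out ...]
 130 131 130 134 162 191 148  82]
 [ 97  99  97 153 140  85 109 125 124 127 125 126 126 166 169 140 139 134
  122 127 134 134 134 139 164 137  87]
 [ 99  98  98 162 173 147 131 128 140 145 140 134 140 182 192 167 149 145
  147 157 168 165 164 177 173 129  93]
 [ 98  98  98 162 189 188 175 162 161 163 149 136 156 185 176 146 125 112
  113 115 114 104  95  95  92  94  94]]
5 rows of [0.00018, 0.00057, 0.0073] [-0.011, 3.223, -0.038] step mm 7.327939691051393
5 rows of [-0.00285, -0.0, -0.00192] [0.0, 3.0, -0.0] step mm 3.4393095677382144
5 rows of [-0.00274, -0.0, -0.00686] [-0.0, 3.6, -0.0] step mm 7.384732582179266
5 rows of [-0.00238, -0.0, -0.00723] [0.0, 3.8, 0.0] step mm 7.60914868726696
```

Call:
arm_command(
  steps=[
    [[0.0002,0.0005,0.0073],[0,3.22,0]],
    [[0.0002,0.0005,0.0073],[0,3.22,0]],
    [[0.0002,0.0005,0.0073],[0,3.22,0]],
    [[0.0002,0.0005,0.0073],[0,3.22,0]],
    [[0.0002,0.0005,0.0073],[0,3.22,0]],
  ],
)

```text
t: 31.08
position: [0.4476, 0.2718, 0.1156]
tool_rot: [-0.0, -0.027, 1.0, 0.0]
force: [0.5, 0.1, -3.1]
opening: 0.0129
```

Call:
arm_command(
  steps=[
    [[-0.0029,0,-0.0019],[0,3,0]],
    [[-0.0029,0,-0.0019],[0,3,0]],
    [[-0.0029,0,-0.0019],[0,3,0]],
    [[-0.0029,0,-0.0019],[0,3,0]],
    [[-0.0029,0,-0.0019],[0,3,0]],
  ],
)

```text
t: 31.5
position: [0.4633, 0.2725, 0.1237]
tool_rot: [-0.131, -0.027, 0.991, -0.004]
force: [0.6, 0.3, -2.5]
opening: 0.013
```

Call:
arm_command(
  steps=[
    [[-0.0027,0,-0.0069],[0,3.6,0]],
    [[-0.0027,0,-0.0069],[0,3.6,0]],
    [[-0.0027,0,-0.0069],[0,3.6,0]],
    [[-0.0027,0,-0.0069],[0,3.6,0]],
    [[-0.0027,0,-0.0069],[0,3.6,0]],
  ],
)

```text
t: 31.92
position: [0.4891, 0.2739, 0.1504]
tool_rot: [-0.284, -0.026, 0.958, -0.008]
force: [0.2, 0.0, -2.0]
opening: 0.0132
```

Call:
arm_command(
  steps=[
    [[-0.0024,0,-0.0072],[0,3.8,0]],
    [[-0.0024,0,-0.0072],[0,3.8,0]],
    [[-0.0024,0,-0.0072],[0,3.8,0]],
    [[-0.0024,0,-0.0072],[0,3.8,0]],
    [[-0.0024,0,-0.0072],[0,3.8,0]],
  ],
)

```text
t: 32.33
position: [0.5215, 0.2756, 0.1693]
tool_rot: [-0.438, -0.024, 0.899, -0.012]
force: [0.5, 0.8, -1.3]
opening: 0.0132
```

Call:
arm_command(
  steps=[
    [[0,0,0],[0,0,0]],
    [[0,0,0],[0,0,0]],
    [[0,0,0],[0,0,0]],
    [[0,0,0],[0,0,0]],
    [[0,0,0],[0,0,0]],
  ],
)

```text
t: 32.75
position: [0.5196, 0.276, 0.1708]
tool_rot: [-0.437, -0.025, 0.899, -0.012]
force: [-0.5, 0.1, -1.8]
opening: 0.0135
```

```bash
python3 - <<'E'
from h import *
p,Q=st(); lip=p+Q.apply([-.104,0,.0255]); print('lip case',(lip-CC)@cu_,(lip-CC)@[-.0576,.998,0],lip[2], 'target',pour(-.012,.072,52)[0])
t,mt=grab('top','t16.png'); s,ms=grab('scene','s16.png')
c=proj(mt,CC+[0,0,.015]);print(c)
for a,c,_,_ in blobs(t,(0,0,150),(180,70,255),(165,150,235,240),3): print(a,c,onz(mt,*c,.015))
E
```

```text
t 32.75 p [0.5196 0.276  0.1708] x [-0.6168 -0.0344  0.7863] z [-0.7851 -0.0435 -0.6178] F [-0.541   0.0735 -1.81  ] open 0.013463545587584369 j [ 0.2968  0.856   0.9832  0.2313  2.1802 -1.2861]
lip case -0.01209276866940825 0.0002104813143417035 0.07330747492486799 target [0.5199 0.2757 0.1697]
[200.2243 198.4969]
37 [207.5676 187.4865] [0.611  0.2561 0.015 ]
```

```bash
python3 - <<'E'
from h import *
p,Q=pour(-.012,.073,52)
for a,n in (((-.03,.12,30),5),((-.10,.13,0),5)):
    P,Qn=pour(*a);plan(P,Qn,n,P0=p,R0=Q);p,Q=P,Qn;print(P)
P=[.511,-.055,.14];plan(P,down(90),20,P0=p,R0=Q)
E
```

```text
5 rows of [0.01076, 0.0, 0.00364] [0.0, -4.4, 0.0] step mm 11.361381533399927
[0.4687 0.2728 0.1941]
5 rows of [0.01618, 0.0, 0.01346] [-0.0, -6.0, 0.0] step mm 21.049669568351398
[0.3721 0.2672 0.1555]
20 rows of [-0.0177, -0.0085, 0.00077] [0.0, 0.0, 4.665] step mm 19.651432588099418
```

Call:
arm_command(
  steps=[
    [[0.0108,0,0.0036],[0,-4.4,0]],
    [[0.0108,0,0.0036],[0,-4.4,0]],
    [[0.0108,0,0.0036],[0,-4.4,0]],
    [[0.0108,0,0.0036],[0,-4.4,0]],
    [[0.0108,0,0.0036],[0,-4.4,0]],
  ],
)

```text
t: 33.27
position: [0.4683, 0.273, 0.1945]
tool_rot: [-0.256, -0.027, 0.966, -0.007]
force: [0.5, -0.3, -2.1]
opening: 0.0133
```

Call:
arm_command(
  steps=[
    [[0.0162,0,0.0135],[0,-6,0]],
    [[0.0162,0,0.0135],[0,-6,0]],
    [[0.0162,0,0.0135],[0,-6,0]],
    [[0.0162,0,0.0135],[0,-6,0]],
    [[0.0162,0,0.0135],[0,-6,0]],
  ],
)

```text
t: 33.68
position: [0.3709, 0.2676, 0.1562]
tool_rot: [0.004, -0.028, 1.0, 0.001]
force: [-0.4, 0.7, -2.6]
opening: 0.0132
```

Call:
arm_command(
  steps=[
    [[0,0,0],[0,0,0]],
    [[0,0,0],[0,0,0]],
    [[0,0,0],[0,0,0]],
    [[0,0,0],[0,0,0]],
    [[0,0,0],[0,0,0]],
  ],
)

```text
t: 34.1
position: [0.3743, 0.2686, 0.1556]
tool_rot: [0.001, -0.027, 1.0, 0.001]
force: [-0.6, -0.4, -1.8]
opening: 0.0131
```

```bash
python3 - <<'E'
from h import *
p,Q=st()
t,mt=grab('top','t17.png'); w,mw=grab('wrist','w17.png'); s,ms=grab('scene','s17.png')
c=proj(mt,p+Q.apply([-.073,0,.02]));print('pan',c,'case',proj(mt,CC+[0,0,.015]))
for a,c,_,_ in blobs(t,(0,0,150),(180,70,255),(165,150,235,245),3): P=onz(mt,*c,.014);print(a,c,(P-CC)@cu_,(P-CC)@[-.0576,.998,0])
g=cv2.cvtColor(t,cv2.COLOR_RGB2GRAY);u0,v0=198,197;print(g[v0-14:v0+16,u0-18:u0+18])
E
```

```text
t 34.1 p [0.3743 0.2686 0.1556] x [-0.9985 -0.0545 -0.003 ] z [ 0.0029  0.0013 -1.    ] F [-0.5945 -0.4022 -1.8373] open 0.013128112910792761 j [ 0.5311  0.2252  1.8456 -0.0004  1.0675 -1.094 ]
pan [191.3128 238.1304] case [200.2243 198.4969]
203 [195.9409 235.6108] -0.1169014954788871 0.01831384311353499
46 [206.6087 186.7826] 0.03639070258842396 -0.021583438167856107
26 [186.1154 171.7692] 0.08907584115151052 0.042132537250846064
21 [199. 188.] 0.034042186501433265 0.0028558114851639812
5 [183. 181.] 0.0598851719880736 0.05315582582496301
[[100  77  52 ...  95  98  76]
 [102  78  50 ... 108 104  78]
 [111  84  52 ...  98 104  76]
 ...
 [ 99 100  75 ... 111 112 112]
 [ 99 100  75 ... 110 112 111]
 [100 102  78 ... 112 111 111]]
```

```bash
python3 - <<'E'
from h import *
np.set_printoptions(linewidth=250)
t=cv2.imread('pics/t17.png');g=cv2.cvtColor(t,cv2.COLOR_BGR2GRAY)
print('case');print(g[178:200,190:216]);print('pan');print(g[224:250,182:208])
mt=r.camera_model('top')
# bin leftovers
tt=t[:,:,::-1].copy()
for a,c,_,_ in blobs(tt,(0,0,140),(180,70,255),(365,155,405,230),4): P=onz(mt,*c,.019);print(a,c,'bin',(P-BC)@u,(P-BC)@[.1115,.9938,0])
s=cv2.imread('pics/s17.png')[:,:,::-1].copy();ms=r.camera_model('scene')
E
```

```text
case
[[ 63  60  61  62  62  59  60  60  61  61  66  68  67  75  77  78  78  79  83  88  89  93  92  77  72  86]
 [ 74  75  76  80  88  86  92  95  96  95  99 102 102 106 107 106 103 100 107 110 110 116 116  93  71  77]
 [104 101 100 106 109 107 114 119 121 119 118 119 119 111 101 100  95  87  84  82  74  75  71  72  72  60]
 [ 98  94  87  83  77  69  67  67  65  65  67  64  64  62  65  61  62  60  62  63  62  62  63  71  79  69]
 [ 61  61  62  60  60  62  61  63  64  62  63  69  65  70  88  95  85  73  69  67  66  69  68  82  92  79]
 [ 66  65  65  67  67  67  67  69  68  71  73  79  89 149 182 170 142 108  80  79  77  78  85  95  98  76]
 [ 77  75  78  78  78  78  79  79  79  79  78  79 138 227 232 208 188 144  95  81  78  77  91 108 104  78]
 [ 79  77  76  78  80  79  78  78 119 132 112  92 171 237 213 171 190 158 115  76  79  77  78  98 104  76]
 [ 79  77  77  77  79  78  78 143 206 202 165 128 134 226 221 179 177 161 148 133 110  87  79  96 104  81]
 [ 78  78  78  77  80  78  80 215 233 193 172 163 119 182 216 197 169 188 217 210 166 121  89  87 103  89]
 [ 77  77  76  79  77  77
[... 3555 characters left out ...]
7 185 203 201 201 201 204 207 206 202 159  95  95  96  98  97]
 [ 94 104 127 136 134 134 132 132 129 131 176 205 204 201 201 201 203 207 205 203 160  96  93  98  96  98]
 [ 96 106 128 134 135 133 134 131 132 133 163 197 204 201 202 202 204 207 204 203 159  96  95  97  97  94]
 [122 121 144 153 156 154 152 155 158 153 150 179 197 196 193 189 191 192 190 190 149  90  96  98  97  96]
 [152 143 162 171 169 166 165 176 182 173 163 159 158 161 151 140 140 140 141 142 117  90  95  98  98  97]]
32 [390.9375 207.0625] bin -0.03144486263216467 -0.02827917241590946
19 [380.7895 204.2632] bin -0.025968464227501306 0.004401381163986205
16 [373.3125 204.0625] bin -0.027815658252030976 0.027951098584506336
```

Call:
arm_command(
  steps=[
    [[-0.0177,-0.0085,0.0008],[0,0,4.665]],
    [[-0.0177,-0.0085,0.0008],[0,0,4.665]],
    [[-0.0177,-0.0085,0.0008],[0,0,4.665]],
    [[-0.0177,-0.0085,0.0008],[0,0,4.665]],
    [[-0.0177,-0.0085,0.0008],[0,0,4.665]],
  ],
)

```text
t: 34.67
position: [0.4567, 0.2159, 0.1504]
tool_rot: [0.0, 0.177, 0.984, 0.0]
force: [-0.2, 0.2, -1.6]
opening: 0.0131
```

Call:
arm_command(
  steps=[
    [[-0.0177,-0.0085,0.0008],[0,0,4.665]],
    [[-0.0177,-0.0085,0.0008],[0,0,4.665]],
    [[-0.0177,-0.0085,0.0008],[0,0,4.665]],
    [[-0.0177,-0.0085,0.0008],[0,0,4.665]],
    [[-0.0177,-0.0085,0.0008],[0,0,4.665]],
  ],
)

```text
t: 35.08
position: [0.5122, 0.1352, 0.1463]
tool_rot: [0.0, 0.373, 0.928, 0.0]
force: [0.6, -1.1, -1.6]
opening: 0.0132
```

Call:
arm_command(
  steps=[
    [[-0.0177,-0.0085,0.0008],[0,0,4.665]],
    [[-0.0177,-0.0085,0.0008],[0,0,4.665]],
    [[-0.0177,-0.0085,0.0008],[0,0,4.665]],
    [[-0.0177,-0.0085,0.0008],[0,0,4.665]],
    [[-0.0177,-0.0085,0.0008],[0,0,4.665]],
  ],
)

```text
t: 35.5
position: [0.5314, 0.0393, 0.1424]
tool_rot: [0.0, 0.553, 0.833, 0.0]
force: [0.3, -0.5, -1.8]
opening: 0.0129
```

Call:
arm_command(
  steps=[
    [[-0.0177,-0.0085,0.0008],[0,0,4.665]],
    [[-0.0177,-0.0085,0.0008],[0,0,4.665]],
    [[-0.0177,-0.0085,0.0008],[0,0,4.665]],
    [[-0.0177,-0.0085,0.0008],[0,0,4.665]],
    [[-0.0177,-0.0085,0.0008],[0,0,4.665]],
  ],
)

```text
t: 35.92
position: [0.5109, -0.0564, 0.1384]
tool_rot: [0.0, 0.71, 0.705, 0.0]
force: [1.3, 0.3, -1.6]
opening: 0.0133
```

Call:
arm_command(
  steps=[
    [[0,0,0],[0,0,0]],
    [[0,0,0],[0,0,0]],
    [[0,0,0],[0,0,0]],
    [[0,0,0],[0,0,0]],
    [[0,0,0],[0,0,0]],
  ],
)

```text
t: 36.33
position: [0.5106, -0.0542, 0.1387]
tool_rot: [0.0, 0.707, 0.707, 0.0]
force: [-0.4, 0.1, -1.4]
opening: 0.0132
```

```bash
python3 - <<'E'
from h import *
p,Q=st(); plan([.511,-.054,.06],down(90),5)
E
```

```text
t 36.3333 p [ 0.5106 -0.0542  0.1387] x [ 0.0011  1.     -0.    ] z [ 0.0006 -0.     -1.    ] F [-0.4329  0.074  -1.3732] open 0.01322589173305464 j [-0.1881  0.3142  1.7618  0.0001  1.065  -0.1871]
5 rows of [3e-05, 8e-05, 0.01573] [0.007, 0.0, -0.012] step mm 15.734575765671222
```

Call:
arm_command(
  steps=[
    [[0,0,0.018],[0,0,0]],
    [[0,0,0.018],[0,0,0]],
    [[0,0,0.018],[0,0,0]],
    [[0,0,0.018],[0,0,0]],
    [[0,0,0.015],[0,0,0]],
  ],
)

```text
t: 36.75
position: [0.5103, -0.054, 0.0508]
tool_rot: [0.0, 0.707, 0.707, 0.0]
force: [-0.1, -1.0, -2.0]
opening: 0.0132
```

Call:
arm_command(
  steps=[
    [[0,0,0.007],[0,0,0]],
    [[0,0,0.006],[0,0,0]],
    [[0,0,0.004],[0,0,0]],
    [[0,0,0.003],[0,0,0]],
    [[0,0,0.002],[0,0,0]],
  ],
)

```text
t: 37.17
position: [0.5116, -0.0536, 0.0312]
tool_rot: [0.001, 0.708, 0.706, 0.002]
force: [-2.1, 7.7, 12.4]
opening: 0.013
```

Call:
arm_command(
  steps=[
    [[0,0,0],[0,0,0]],
    [[0,0,0],[0,0,0]],
    [[0,0,0],[0,0,0]],
    [[0,0,0],[0,0,0]],
    [[0,0,0],[0,0,0]],
  ],
)

```text
t: 37.58
position: [0.5112, -0.0545, 0.0307]
tool_rot: [0.001, 0.708, 0.706, 0.001]
force: [-0.7, 5.6, 6.3]
opening: 0.013
```

Call:
arm_command(
  steps=[
    [[0,0,0],[0,0,0]],
    [[0,0,0],[0,0,0]],
    [[0,0,0],[0,0,0]],
    [[0,0,0],[0,0,0]],
    [[0,0,0],[0,0,0]],
  ],
  claw=0,
)

```text
t: 38.0
position: [0.5102, -0.0551, 0.0296]
tool_rot: [0.0, 0.708, 0.706, -0.0]
force: [-0.5, 1.0, 0.0]
opening: 0.0729
```

Call:
arm_command(
  steps=[
    [[0,0,0],[0,0,0]],
    [[0,0,0],[0,0,0]],
    [[0,0,0],[0,0,0]],
    [[0,0,0],[0,0,0]],
    [[0,0,0],[0,0,0]],
  ],
)

```text
t: 38.42
position: [0.5102, -0.0549, 0.0297]
tool_rot: [0.0, 0.708, 0.706, 0.0]
force: [0.3, -0.1, 0.6]
opening: 0.0852
```

Call:
arm_command(
  steps=[
    [[0,0,-0.01],[0,0,0]],
    [[0,0,-0.02],[0,0,0]],
    [[0,0,-0.03],[0,0,0]],
    [[0,0,-0.03],[0,0,0]],
    [[0,0,-0.03],[0,0,0]],
  ],
)

```text
t: 38.83
position: [0.5097, -0.0547, 0.1515]
tool_rot: [0.0, 0.708, 0.706, -0.0]
force: [0.8, -1.0, -0.3]
opening: 0.0855
```

Call:
arm_command(
  steps=[
    [[0,0.03,-0.02],[0,0,0]],
    [[0,0.03,-0.02],[0,0,0]],
    [[0,0.03,-0.02],[0,0,0]],
    [[0,0.03,0],[0,0,0]],
    [[0,0,0],[0,0,0]],
  ],
)

```text
t: 39.25
position: [0.6372, -0.0555, 0.2126]
tool_rot: [0.004, 0.708, 0.706, 0.003]
force: [1.2, 0.1, 1.9]
opening: 0.0852
```

```bash
python3 - <<'E'
from h import *
p,Q=st()
t,mt=grab('top','t18.png'); s,ms=grab('scene','s18.png')
for a,c,_,_ in blobs(t,(0,0,150),(180,70,255),(165,150,235,245),3): P=onz(mt,*c,.014);print('case',a,c,(P-CC)@cu_,(P-CC)@[-.0576,.998,0])
for a,c,_,_ in blobs(t,(0,0,140),(180,70,255),(365,155,405,230),4): P=onz(mt,*c,.019);print(a,c,'bin',(P-BC)@u,(P-BC)@[.1115,.9938,0])
for a,c,rc,_ in blobs(t,(5,120,120),(20,255,255),(240,160,350,250),10)[:2]: print('orange',a,c,onz(mt,*c,.042))
for a,c,rc,_ in blobs(t,(0,0,175),(180,50,255),(235,160,350,260),10): print('white',a,c,onz(mt,*c,.005))
for a,c,rc,_ in blobs(s,(5,120,120),(20,255,255),(270,170,420,260),10)[:2]: print('scene orange',a,c)
print('scene pred',proj(ms,[.511,.018,.039]))
E
```

```text
t 39.25 p [ 0.6372 -0.0555  0.2126] x [ 0.0021  1.     -0.0014] z [ 0.0109 -0.0014 -0.9999] F [1.2088 0.1194 1.8647] open 0.0852454223313945 j [-0.1531  0.4041  1.4006  0.0003  1.3258 -0.1511]
case 47 [206.6809 186.8511] 0.03615570692808051 -0.021804991880569214
case 27 [185.7778 171.8148] 0.08899828101678645 0.043219567785198046
case 22 [198.9091 187.9091] 0.03435317672700663 0.00313483322361253
case 5 [183. 181.] 0.0598851719880736 0.05315582582496301
32 [390.9375 207.0625] bin -0.03144486263216467 -0.02827917241590946
19 [380.7895 204.2632] bin -0.025968464227501306 0.004401381163986205
17 [373.2353 203.9412] bin -0.02745778260120771 0.028230225761271103
orange 70 [282.5 217. ] [0.5134 0.0144 0.042 ]
orange 15 [258.2 167. ] [0.6714 0.0913 0.042 ]
white 218 [333.     217.9862] [ 0.5117 -0.1433  0.005 ]
white 63 [267.7302 217.0952] [0.5158 0.0646 0.005 ]
white 28 [294.  216.5] [ 0.5172 -0.0191  0.005 ]
scene orange 92 [351.7935 210.7283]
scene orange 48 [317.5625 250.8125]
scene pred [352.1464 211.0431]
```

```bash
python3 -c "
from bench import r
print(r.finish_job())"
```

```text
the job is handed in; nothing more can be done
None
```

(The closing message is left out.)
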